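# Roll the tumbling drum along its rack to empty it into the tray

## Robot

A 6-joint arm with a two-finger parallel gripper is mounted at the origin on the work surface. World frame = base frame: x ahead of the robot, y to its left, z up, the work surface at z = 0. Lengths are in mm, angles in rad, forces in N, time in s.
With the tool pointing down it reaches from about 350 to 775 mm from the base axis. Payload 7.3 kg.
Tool frame: the origin (TCP) lies at the very end of the fingers, on their centre line; the grasp point (between the pads) lies 19 mm behind it (pinch_z is the distance from the TCP to the grasp point, in mm); z points along the fingers, y is the direction in which the jaws open and shut (so a half turn about z gives the same grasp; the last joint's range is limited). The gripper opens to 92 mm and grips with 3 to 60 N. Pads are 19 mm wide; open, the fingers measure 130 mm over their backs; the gripper's body (75 mm by 190 mm) begins 47 mm behind the grasp point.
Start: joints at [-1.354, 0.342, 1.524, -0, 1.275, -0.146], TCP at [186.342, -490.838, 226.741] pointing down, gripper open.
Joint ranges: [-2.53, 2.53], [-0.77, 2.02], [0.04, 2.7], [-1, 4.14], [0.28, 2.66], [-3.11, 3.11]. Speed limits (rad/s): [2.57, 2.57, 3.14, 3.14, 3.14, 3.14].

## Interface

Orientations are given as [roll, pitch, yaw] about the fixed x, y, z axes, in that order (R = Rz(yaw) Ry(pitch) Rx(roll)).
In Python, from plant import * gives the robot as it stands.
- The arm moves only by the tool step_arm, never from a script. Its argument "moves" is one flat list of numbers, 7 for each row, row after row: the shift along the tool's x, y, z scaled (see below), then the turn, a rotation vector about the tool's x, y, z scaled (see below), then the closure, from -1 (fully open) to 1 (shut). A call has 1 to 8 rows; each row shifts and turns the pose as measured when the row begins, along the tool's axes as they then stand; what a row does not reach is not made up. The controller multiplies each number of a shift by 2 cm and each number of a turn by 4 degrees. A row lasts 1/12 s, in which the tool goes at most 41.7 mm and 7.16 degrees, less where a joint would pass 70% of its speed; a pose out of reach is approached as far as the arm can. A call with a number of a shift or a turn outside -1 to 1 is refused whole. A call with a gripper value outside its range is refused whole. The fingers move at their own pace and stop on an object; the grip force is fixed at half the most. Time passes only in rows, so rows that do not move let the fingers close. It gives the time, the measured TCP pose, the force and the opening at its end, in the units of the state.
- get_obs(): the state, without advancing time (a new reading comes with each control period).
- capture(name): name is "scene" or "top"; returns the picture (400x640x3 uint8, red, green, blue); there is no depth.
- get_calibration(name): a dict with "mtx" (3x3 intrinsics, pixels), "eye" and "orientation" of the camera in the world. Camera axes: x right, y down, z forward; pixel columns grow to the right and rows downward; lengths in mm; the calibration is good to about 2 mm. A picture is of the moment at which its call begins. get_calibration takes no time and is no camera call.
- close_job(): hands the job in, once; it reports no verdict.
The state is a dict: "time": time; "joint_positions": joint angles; "dq": joint speeds; "tau": joint torques, N m; "tool_pos": TCP position; "tcp_rot": TCP orientation; "contact_force": force on the tool from outside, world axes, zero at the start; "moment": the same for the moment, N m; "grip_width": finger opening in mm.
Only numpy, scipy, OpenCV 4.12 (cv2) and the standard library are available. Lean on these libraries where they do the work, as an engineer would, in place of code of your own. Each camera call takes 0.05 s, during which the arm holds its last target.

## Task

Empty the three wooden balls out of the tumbling drum into the blue tray: take the chock on one side of the drum off the rails and set it down on the blue mat, peg up, slide the tray along the bench to where the drum's port will come round to face down, then roll the drum along its rails that way until the port faces straight down over the tray and all the balls have dropped into it. Keep the drum on the rails throughout and leave it at rest, square to them, with the port down; do not disturb the other things on the bench.

Things in the scene. Friction and masses are not known exactly. Their poses are not given: they have to be found in the camera images.
- rack: fixed rack; origin on the bench under its middle, x away from the robot (yaw within 5 degrees), y along the rails. Two level rubber-faced rails, 16 mm wide, at x = -48 and +48 mm, tops 75 mm above the bench, undersides 55 mm. Inner faces of the end boards at y = -264 and +264 mm; they stop the drum's centre at -214 and +214 mm. Open underneath and in front.
- drum: loose balanced wooden drum, about 0.6 kg, lying across the rails; rolls on the rubber-faced rails, coasts little, stays where left. Origin: its centre, 125 mm above the bench. z: its axis (along the rack's x); x: towards the port. Two round green end wheels, radius 50 mm, 41 to 61 mm either side of the centre, ride on the rails; between them thin staves (outside radius 47 mm) and the port. Red dots on its end faces point to the port.
- port (a point): middle of the drum's port (50 mm from the axis), an opening 82 mm long and 60 degrees wide between the wheels. At the start it is 110 to 180 degrees from straight down, to either side. The balls stay low in the drum and drop out in about the last 40 degrees before it faces down, landing within some 50 mm of below the drum's centre.
- tray_mid (a point): blue open catch tray, loose, about 0.3 kg, standing on the bench under the rails: 110 mm (its x) by 140 mm (its y) outside, 35 mm high, walls 4 mm. This point: its middle, 18 mm above the bench. Axes those of the rack at the start. It slides along the rack under the rails.
- tray_post (a point): the tray's handle: black upright square post, 20 x 20 mm, top 60 mm above the bench, 128 mm in front (-x) of the tray's middle, joined by a 6 mm thick, 30 mm wide tongue on the bench. This point: on the post's axis, 40 mm above the bench.
- mat: blue mat fixed to the bench in front of the rack, 150 (x) by 110 (y) by 4 mm; origin at the centre of its underside
- chock_a_peg (a point): loose chock on the +y side of the drum: dark bar 124 mm long (along the rack's x, over both rails), 34 mm wide, 22 mm high, 0.12 kg, with an upright light square peg (18 x 18 mm) at its middle, 22 to 62 mm above its underside. This point: on the peg's axis, 42 mm above the underside; z up the peg. 5 to 15 mm clear of the drum: grip the peg with the fingers along the bar.
- chock_b_peg (a point): loose chock on the -y side of the drum: dark bar 124 mm long (along the rack's x, over both rails), 34 mm wide, 22 mm high, 0.12 kg, with an upright light square peg (18 x 18 mm) at its middle, 22 to 62 mm above its underside. This point: on the peg's axis, 42 mm above the underside; z up the peg. 5 to 15 mm clear of the drum: grip the peg with the fingers along the bar.
- ball0_center (a point): red wooden ball, 26 mm diameter, 10 g, at the start inside the drum; its centre
- ball1_center (a point): yellow wooden ball, 26 mm diameter, 10 g, at the start inside the drum; its centre
- ball2_center (a point): blue wooden ball, 26 mm diameter, 10 g, at the start inside the drum; its centre
- caliper: bystander: caliper, flat, 150 mm long, 50 mm wide, 12 mm high. Origin: underside centre of the whole
- square: bystander: try square, 140 x 90 mm, 16 mm high. Origin: underside centre of the whole
- glue: bystander: white glue bottle, 52 mm diameter, 120 mm high. Origin: underside centre of the whole
- block: bystander: sanding block standing on end, 70 x 60 mm, 85 mm high. Origin: underside centre of the whole
- screwdriver: bystander: screwdriver lying behind the rack. Origin: underside centre (long axis x)
- pot: bystander: white cup behind the rack, 72 mm diameter, 75 mm high. Origin: underside centre of the whole
Things that resemble listed ones, but are neither listed nor needed, are in the scene too. Leave any turquoise look-alike of the part that bears tray_mid alone.

How it is judged (in metres and radians):
On the way, in this order (a step that is already met when the one before it is completed fails the run):
1. a chock stands on the mat and is off the rails (((x of chock_a_peg in the frame of mat between -0.04 and 0.04 m and y of chock_a_peg in the frame of mat between -0.05 and 0.05 m and height (world z) of chock_a_peg below 0.052 m and angle between chock_a_peg's own z axis and vertical below 0.12 rad) or (x of chock_b_peg in the frame of mat between -0.04 and 0.04 m and y of chock_b_peg in the frame of mat between -0.05 and 0.05 m and height (world z) of chock_b_peg below 0.052 m and angle between chock_b_peg's own z axis and vertical below 0.12 rad))), for 0.2 s.
2. all three balls lie in the tray (x of ball0_center in the frame of tray_mid between -0.055 and 0.055 m and y of ball0_center in the frame of tray_mid between -0.07 and 0.07 m and z of ball0_center in the frame of tray_mid between -0.012 and 0.02 m and x of ball1_center in the frame of tray_mid between -0.055 and 0.055 m and y of ball1_center in the frame of tray_mid between -0.07 and 0.07 m and z of ball1_center in the frame of tray_mid between -0.012 and 0.02 m and x of ball2_center in the frame of tray_mid between -0.055 and 0.055 m and y of ball2_center in the frame of tray_mid between -0.07 and 0.07 m and z of ball2_center in the frame of tray_mid between -0.012 and 0.02 m), for 0.2 s.
At the end, for the whole second after the job is handed in: The balls lie in the tray; one chock stands peg up on the mat (centre within 40 mm in its x, 50 mm in its y); the drum rests on both rails within 10 mm and 7 degrees of square, its port within about 37 degrees of straight down; the tray is level (all of step 2 and ((x of chock_a_peg in the frame of mat between -0.04 and 0.04 m and y of chock_a_peg in the frame of mat between -0.05 and 0.05 m and height (world z) of chock_a_peg below 0.052 m and angle between chock_a_peg's own z axis and vertical below 0.12 rad) or (x of chock_b_peg in the frame of mat between -0.04 and 0.04 m and y of chock_b_peg in the frame of mat between -0.05 and 0.05 m and height (world z) of chock_b_peg below 0.052 m and angle between chock_b_peg's own z axis and vertical below 0.12 rad)) and z of drum in the frame of rack between 0.12 and 0.13 m and x of drum in the frame of rack between -0.01 and 0.01 m and angle between the z axis of drum and the x axis of rack, either way round below 0.12 rad and height (world z) of port below 0.0855 m and linear speed of drum below 0.02 m/s and angle between tray_mid's own z axis and vertical below 0.1 rad); the robot touches nothing.
It fails at once if the drum is lifted off the rails or falls between them (height (world z) of drum above 0.14 m or height (world z) of drum below 0.11 m).
It fails at once if a bystander is moved by more than 25 mm (distance of any of caliper, square, glue, block, screwdriver, pot from where it was at the start of the episode above 0.025 m).
It also fails if it takes over 72 s, if anything falls off the work surface, if the arm or the gripper's body presses on something with over 40 N, if the wrist force passes 120 N, or if a joint passes its speed limit or range.

## Working session

There is one attempt and no reset: what is moved stays moved. The work goes in short steps, Python scripts to look and compute and a tool call to move; the robot and the scene stay as the last step left them, time stands still between calls to the robot, and variables do not carry over. Pictures are saved under pics/ and viewed, and the job is handed in when it is done.

Besides the shell and the picture viewer there is one more tool, called after "Emit:" by a JSON object that holds its "fn" and its "kwargs", one argument or row to a line. step_arm: Moves the arm, as the interface text tells. Shifts and turns lie within -1 to 1; 1 stands for 2 cm of shift or 4 degrees of turn. Its arguments: {"type":"object","properties":{"moves":{"type":"array"}},"required":["moves"]}

```bash
ls; mkdir -p pics
python3 - <<'E'
from plant import *
import cv2
print(get_obs())
for n in ("scene","top"):
    im=capture(n); cv2.imwrite(f"pics/{n}0.png",im[:,:,::-1]); print(n,get_calibration(n))
E
```

```text
pics
{'time': 0.0, 'joint_positions': array([-1.35403725e+00,  3.42751231e-01,  1.52501071e+00,  1.62506580e-05,
        1.27541348e+00, -1.45975668e-01]), 'dq': array([ 0.00079094, -0.001347  ,  0.00145205, -0.00158632,  0.00114754,
        0.00142584]), 'tau': array([ 1.84697296e-04, -4.31239700e+01, -2.44219244e+01,  7.15863146e-02,
        5.58734138e-02, -1.38869527e-04]), 'tool_pos': array([ 186.23561728, -490.42081478,  226.03237883]), 'tcp_rot': array([-3.14002898e+00, -2.45599984e-04,  3.62729808e-01]), 'contact_force': array([ 1.08500396, -0.53366575,  1.18923138]), 'moment': array([-0.02335633,  0.01952298,  0.01068419]), 'grip_width': 91.70472741440899}
scene {'mtx': array([[454.99533092,   0.        , 314.86908132],
       [  0.        , 454.99533092, 208.04964154],
       [  0.        ,   0.        ,   1.        ]]), 'eye': array([1079.38029038, -324.5215783 , 1039.48920304]), 'orientation': array([-2.4953846 ,  0.01330145,  1.06292128])}
top {'mtx': array([[413.84163024,   0.        , 320.23060845],
       [  0.        , 413.84163024, 193.15417955],
       [  0.        ,   0.        ,   1.        ]]), 'eye': array([ 377.88359563,   22.96097013, 1142.47817127]), 'orientation': array([-3.03263646, -0.00984572, -1.5915683 ])}
```

View pics/scene0.png

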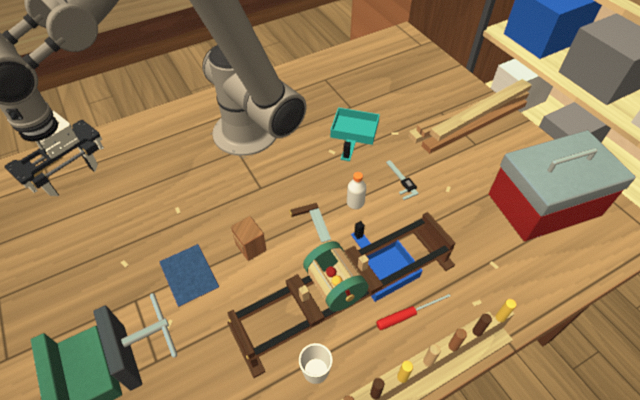

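View pics/top0.png

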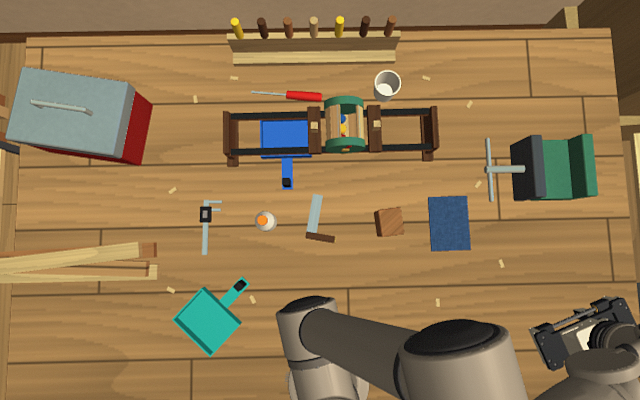

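Run:
```python
import cv2
a=cv2.imread("pics/top0.png");cv2.imwrite("pics/topcrop.png",cv2.resize(a[0:190,160:460],None,fx=2.6,fy=2.6,interpolation=cv2.INTER_CUBIC))
a=cv2.imread("pics/scene0.png");cv2.imwrite("pics/scenecrop.png",cv2.resize(a[90:330,230:530],None,fx=2.5,fy=2.5,interpolation=cv2.INTER_CUBIC))
```

```text
(no output)
```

View pics/topcrop.png

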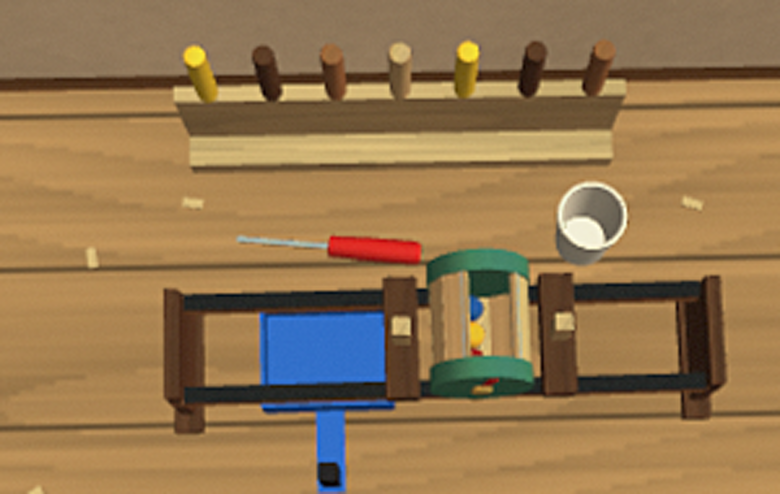

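View pics/scenecrop.png

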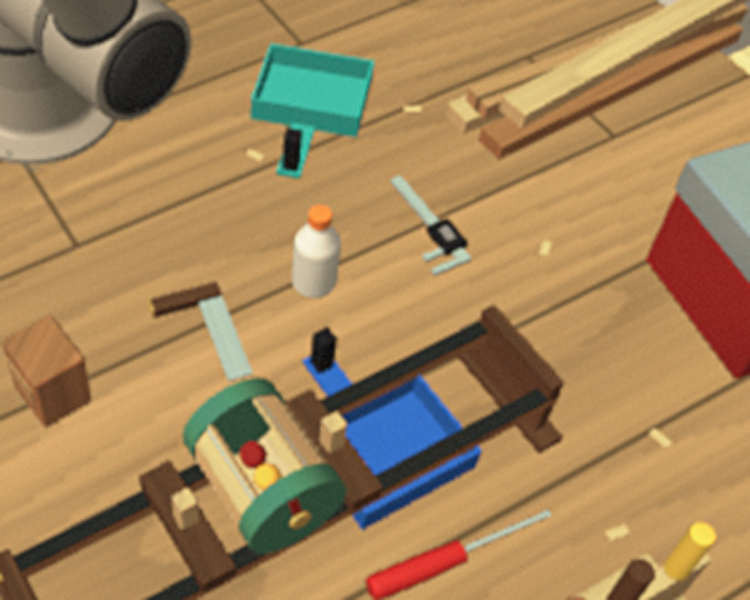

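```bash
cat > h.py <<'E'
import numpy as np
from plant import *
from scipy.spatial.transform import Rotation as R
def cam(n):
    c=get_calibration(n); return c["mtx"],np.array(c["eye"]),R.from_euler("xyz",c["orientation"]).as_matrix()
def unp(n,px,z):
    K,e,M=cam(n); d=M@np.linalg.inv(K)@np.array([px[0],px[1],1.]); return e+d*(z-e[2])/d[2]
def proj(n,p):
    K,e,M=cam(n); q=K@(M.T@(np.array(p,float)-e)); return q[:2]/q[2]
def tri(a,b):
    A=[];B=[]
    rs=[]
    for n,px in (("top",a),("scene",b)):
        K,e,M=cam(n); d=M@np.linalg.inv(K)@np.array([px[0],px[1],1.]); d/=np.linalg.norm(d)
        P=np.eye(3)-np.outer(d,d); A.append(P);B.append(P@e)
    x=np.linalg.lstsq(np.vstack(A),np.hstack(B),rcond=None)[0]
    return x
E
python3 - <<'E'
from h import *
np.set_printoptions(precision=1,suppress=True)
t=lambda u,v:(160+u/2.6,v/2.6); s=lambda u,v:(230+u/2.5,90+v/2.5)
print("chA peg top",unp("top",t(401,326),137), unp("scene",s(334,421),137), tri(t(401,326),s(334,421)))
print("chB peg top",unp("top",t(564,321),137), unp("scene",s(183,499),137))
print("post top",unp("top",t(328,474),60), unp("scene",s(322,337),60))
# chock corners top face z=97
for c in [(384,279),(415,277),(386,398),(418,398),(540,275),(572,273),(545,395),(577,393)]: print("chock",unp("top",t(*c),97))
for c in [(187,303),(415,294),(183,395),(703,381),(685,289)]: print("rail",unp("top",t(*c),75))
for c in [(262,314),(383,314),(264,411),(393,409)]: print("tray",unp("top",t(*c),35))
for c in [(428,196),(467,196),(431,251),(470,249)]: print("mat",unp("top",c,4))
print("dot front",tri(t(492,382),(0,0)) if 0 else [unp("top",t(490,381),z) for z in (125,150,165)])
print("hub rear scene",[unp("scene",s(300,520),z) for z in (125,)],[unp("scene",s(294,505),z) for z in (135,145,155)])
for c in [(430,265),(528,265),(432,378),(533,373)]: print("drum sil",unp("top",t(*c),125))
for c in [(375,210),(403,208),(378,237),(404,232)]: print("block",unp("top",c,85))
print("glue",unp("top",(265,221),120)); print("sq",unp("top",(320,196),10),unp("top",(310,240),16))
print("cal",unp("top",(206,240),10),unp("top",(215,201),10))
E
```

```text
chA peg top [657.6  22.2 137. ] [660.1  22.8 137. ] [658.6  22.9 134.6]
chB peg top [ 659.6 -134.2  137. ] [ 661.5 -134.9  137. ]
post top [526.6  99.1  60. ] [532.5  96.7  60. ]
chock [717.1  38.2  97. ]
chock [718.6   7.2  97. ]
chock [596.1  38.4  97. ]
chock [595.5   6.8  97. ]
chock [ 718.5 -118.1   97. ]
chock [ 720.  -150.2   97. ]
chock [ 596.2 -118.9   97. ]
chock [ 597.6 -150.7   97. ]
rail [702.7 239.1  75. ]
rail [708.    7.2  75. ]
rail [607.6 242.9  75. ]
rail [ 612.2 -282.7   75. ]
rail [ 708.3 -269.    75. ]
tray [701.5 168.3  35. ]
tray [699.2  40.8  35. ]
tray [597.7 166.8  35. ]
tray [597.2  32.2  35. ]
mat [ 488.3 -289.4    4. ]
mat [ 486.2 -397.9    4. ]
mat [ 337.2 -290.2    4. ]
mat [ 340.4 -397.5    4. ]
dot front [array([605.1, -62.5, 125. ]), array([599.5, -60.4, 150. ]), array([596.1, -59.2, 165. ])]
hub rear scene [array([724.3, -52.8, 125. ])] [array([713.4, -52.8, 135. ]), array([717.5, -55.8, 145. ]), array([721.5, -58.8, 155. ])]
drum sil [721.3  -7.3 125. ]
drum sil [ 719.6 -102.9  125. ]
drum sil [609.   -6.7 125. ]
drum sil [ 612.1 -104.3  125. ]
block [ 447.1 -129.3   85. ]
block [ 450.8 -201.4   85. ]
block [ 378.2 -134.5   85. ]
block [ 389.5 -201.3   85. ]
glue [423.2 148.1 120. ]
sq [493.7  10.   10. ] [374.   39.6  16. ]
cal [379.8 321.6  10. ] [485.6 298.   10. ]
```

Run:
```python
import cv2
a=cv2.imread("pics/top0.png");b=cv2.resize(a[85:165,305:390],None,fx=7,fy=7,interpolation=cv2.INTER_CUBIC)
cv2.imwrite("pics/topz.png",b)
a=cv2.imread("pics/scene0.png");cv2.imwrite("pics/scenez.png",cv2.resize(a[230:320,290:385],None,fx=6,fy=6,interpolation=cv2.INTER_CUBIC))
```

```text
(no output)
```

View pics/topz.png

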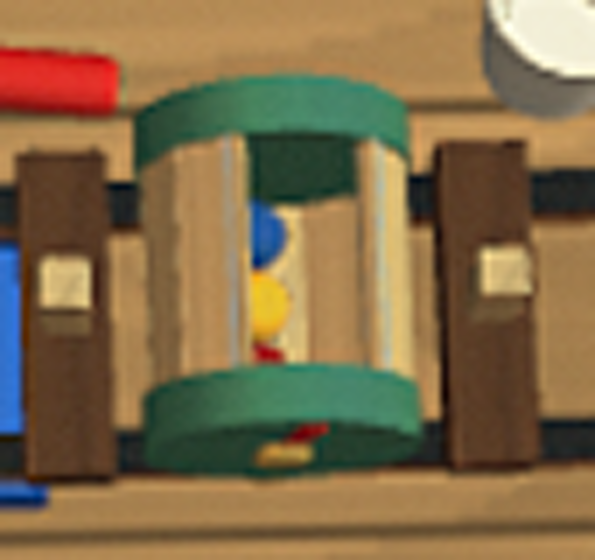

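View pics/scenez.png

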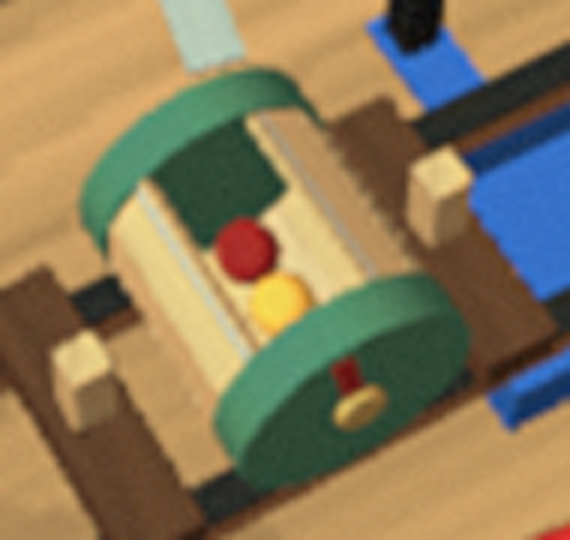

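Run:
```python
from h import *
np.set_printoptions(precision=1,suppress=True)
t=lambda u,v:(305+u/7,85+v/7); s=lambda u,v:(290+u/6,230+v/6)
for ph in range(0,40,5):
  for r in (47,):
    f=np.radians
    L=unp("top",t(244,250),125+r*np.cos(f(ph-30)))[1]; Rr=unp("top",t(362,250),125+r*np.cos(f(ph+30)))[1]
    print(ph,"yc from L",L+r*np.sin(f(ph-30)),"from R",Rr+r*np.sin(f(ph+30)))
# wheel silhouettes: front wheel front face circle fit by projection for yc
for yc in (-50,-54,-58):
  print(yc,[ (proj("top",(598+0*i,yc+50*np.cos(a),125+50*np.sin(a)))-[305,85])*7 for i,a in ((0,0),(1,np.pi/2),(2,np.pi))])
  print('  rear scene',[ (proj("scene",(720,yc+50*np.cos(a),125+50*np.sin(a)))-[290,230])*6 for a in (0,np.pi/2,np.pi)],(proj("scene",(724,yc,125))-[290,230])*6)
```

```text
0 yc from L -63.56759098473803 from R -57.42705901372598
5 yc from L -59.80848173154138 from R -54.20327871569165
10 yc from L -55.91912135242801 from R -51.21582972758968
15 yc from L -51.92911022834297 from R -48.48744834009051
20 yc from L -47.86881475317513 from R -46.03889918299474
25 yc from L -43.769136227163955 from R -43.88881719386232
30 yc from L -39.66127567934598 from R -42.05356579488548
35 yc from L -35.57649640888408 from R -40.54711235736558
-50 [array([130. , 453.3]), array([279.4, 419.4]), array([409.3, 448.2])]
  rear scene [array([475.1, 334.6]), array([367.3, 331.5]), array([242.3, 457.7])] [366.1 404. ]
-54 [array([141.2, 453.1]), array([291.2, 419.2]), array([420.5, 448. ])]
  rear scene [array([466.1, 339.4]), array([357.6, 336.6]), array([232.7, 462.7])] [356.8 408.9]
-58 [array([152.4, 452.9]), array([302.9, 418.9]), array([431.6, 447.8])]
  rear scene [array([457. , 344.2]), array([347.8, 341.6]), array([223.1, 467.8])] [347.4 413.9]
```

Run:
```python
from h import *
np.set_printoptions(precision=1,suppress=True)
for ph in (5,10,15,20,30,40):
  a=np.radians(ph)
  print(ph,[(proj("scene",(721,-54-r*np.sin(a),125+r*np.cos(a)))-[290,230])*6 for r in (0,20,30)],[(proj("top",(598,-54-r*np.sin(a),125+r*np.cos(a)))-[305,85])*7 for r in (0,20,30)])
```

```text
5 [array([352.5, 402.4]), array([350.9, 379.8]), array([350.1, 368.3])] [array([280.9, 450.6]), array([289.8, 438.3]), array([294.4, 432. ])]
10 [array([352.5, 402.4]), array([346.8, 382.3]), array([343.8, 372. ])] [array([280.9, 450.6]), array([294.7, 438.4]), array([301.8, 432.1])]
15 [array([352.5, 402.4]), array([342.7, 384.9]), array([337.6, 375.9])] [array([280.9, 450.6]), array([299.5, 438.5]), array([309. , 432.3])]
20 [array([352.5, 402.4]), array([338.7, 387.6]), array([331.6, 380.1])] [array([280.9, 450.6]), array([304.1, 438.8]), array([316. , 432.7])]
30 [array([352.5, 402.4]), array([331. , 393.4]), array([319.9, 388.8])] [array([280.9, 450.6]), array([312.8, 439.5]), array([329.1, 433.8])]
40 [array([352.5, 402.4]), array([324. , 399.5]), array([309.3, 398. ])] [array([280.9, 450.6]), array([320.4, 440.6]), array([340.6, 435.5])]
```

Emit:
{"fn": "step_arm", "kwargs": {
  "moves": [0,0,-0.4,0,0,-1,-1,0,0,-0.4,0,0,-1,-1,0,0,-0.4,0,0,-1,-1,0,0,-0.4,0,0,-1,-1,0,0,-0.4,0,0,-1,-1,0,0,-0.4,0,0,-1,-1,0,0,-0.4,0,0,-1,-1,0,0,-0.4,0,0,-1,-1]
}}

```text
time: 0.77
tool_pos: [185.7, -487.8, 287.1]
tcp_rot: [-3.13, -0.01, 0.946]
contact_force: [0.0, -0.4, -0.0]
grip_width: 91.8
```

Emit:
{"fn": "step_arm", "kwargs": {
  "moves": [0,0,0,0,0,-1,-1,0,0,0,0,0,-1,-1,0,0,0,0,0,-1,-1,0,0,0,0,0,-1,-1,0,0,0,0,0,-1,-1,0,0,0,0,0,-1,-1,0,0,0,0,0,-1,-1,0,0,0,0,0,-1,-1]
}}

```text
time: 1.43
tool_pos: [185.5, -487.0, 286.1]
tcp_rot: [-3.137, -0.018, 1.533]
contact_force: [0.1, 1.2, 0.0]
grip_width: 91.3
```

Emit:
{"fn": "step_arm", "kwargs": {
  "moves": [1,0.9,0,0.25,0,-0.6,-1,1,0.9,0,0,0,0,-1,1,0.9,0,0,0,0,-1,1,0.9,0,0,0,0,-1,1,0.9,0,0,0,0,-1,1,0.9,0,0,0,0,-1,1,0.9,0,0,0,0,-1,1,0.9,0,0,0,0,-1]
}}

```text
time: 2.1
tool_pos: [330.2, -322.4, 282.0]
tcp_rot: [-3.115, -0.025, 1.572]
contact_force: [0.5, -0.3, -0.7]
grip_width: 91.5
```

Emit:
{"fn": "step_arm", "kwargs": {
  "moves": [1,0.9,0,0,0,0,-1,1,0.9,0,0,0,0,-1,1,0.9,0,0,0,0,-1,1,0.9,0,0,0,0,-1,1,0.9,0,0,0,0,-1,1,0.9,0,0,0,0,-1,1,0.9,0,0,0,0,-1,1,0.9,0,0,0,0,-1]
}}

```text
time: 2.77
tool_pos: [478.6, -151.6, 279.8]
tcp_rot: [-3.11, -0.028, 1.572]
contact_force: [0.5, -0.9, 0.4]
grip_width: 91.8
```

Emit:
{"fn": "step_arm", "kwargs": {
  "moves": [1,1,0,0,0,0,-1,1,1,0,0,0,0,-1,1,1,0,0,0,0,-1,1,1,0,0,0,0,-1,1,1,0,0,0,0,-1,1,1,0,0,0,0,-1,1,1,0,0,0,0,-1,0.5,0.5,0,0,0,0,-1]
}}

```text
time: 3.43
tool_pos: [633.9, 10.4, 274.9]
tcp_rot: [-3.103, -0.03, 1.574]
contact_force: [-0.2, -0.8, 0.1]
grip_width: 92.0
```

Emit:
{"fn": "step_arm", "kwargs": {
  "moves": [0,0,0,0,0,0,-1]
}}

```text
time: 3.52
tool_pos: [635.1, 12.8, 273.5]
tcp_rot: [-3.102, -0.031, 1.577]
contact_force: [0.5, 0.3, -1.0]
grip_width: 91.9
```

```bash
cat >> h.py <<'E'
def need(p,yaw):
    o=get_obs(); C=R.from_euler("xyz",o["tcp_rot"]); D=R.from_euler("xyz",[np.pi,0,yaw])
    print("pos",np.round(o["tool_pos"],1),"t",round(o["time"],2),"shift units",np.round(C.as_matrix().T@(np.array(p)-o["tool_pos"])/20,2),"turn units",np.round(np.degrees((C.inv()*D).as_rotvec())/4,2))
E
python3 -c "
from h import *
need([658.8,22.5,104],1.58)"
```

```text
pos [635.1  12.8 273.5] t 3.52 shift units [0.21 1.52 8.43] turn units [-0.57 -0.45 -0.04]
```

Emit:
{"fn": "step_arm", "kwargs": {
  "moves": [0.25,0.6,0.5,-0.57,-0.45,0,-1,0.25,0.6,1,0,0,0,-1,0,0,1,0,0,0,-1,0,0,1,0,0,0,-1,0,0,0,0,0,0,-1]
}}

```text
time: 3.93
tool_pos: [658.1, 22.3, 199.4]
tcp_rot: [-3.141, 0.003, 1.579]
contact_force: [-1.0, -0.4, -1.0]
grip_width: 92.2
```

```bash
python3 -c "
from h import *
need([658.8,22.5,104],1.58)"
```

```text
pos [658.1  22.3 199.4] t 3.93 shift units [0.03 0.04 4.77] turn units [-0.    0.04 -0.02]
```

Emit:
{"fn": "step_arm", "kwargs": {
  "moves": [0,0,1,0,0,0,-1,0,0,1,0,0,0,-1,0,0,1,0,0,0,-1,0,0,1,0,0,0,-1,0.05,0.05,0.6,0,0,0,-1,0,0,0,0,0,0,-1]
}}

```text
time: 4.43
tool_pos: [658.3, 18.4, 109.3]
tcp_rot: [3.139, 0.005, 1.575]
contact_force: [-0.8, 0.2, -0.4]
grip_width: 91.6
```

```bash
python3 -c "
from h import *
import cv2
need([658.8,22.5,104],1.58)
cv2.imwrite('pics/s1.png',cv2.resize(capture('scene')[190:320,250:450,::-1],None,fx=4,fy=4))
"
```

```text
pos [658.3  18.4 109.3] t 4.43 shift units [0.21 0.03 0.27] turn units [ 0.03  0.07 -0.06]
```

View pics/s1.png

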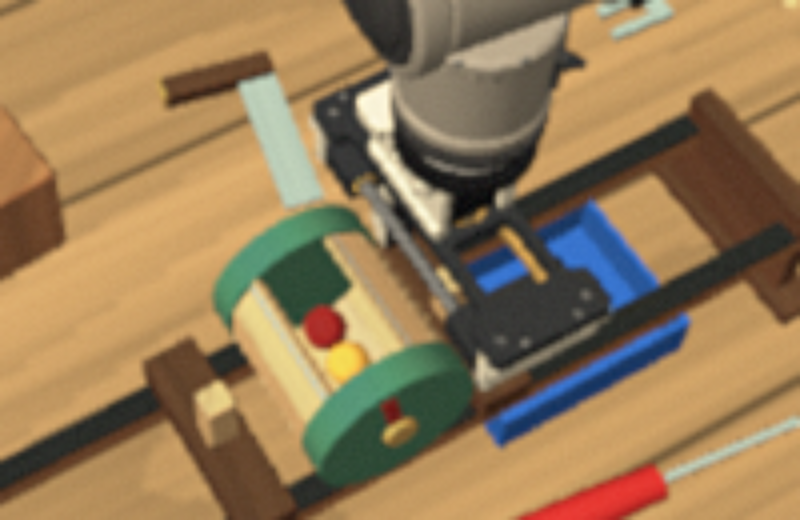

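The gripper straddles chock A's peg clear of the drum (drum at about pixel (345,345) in the crop, unmoved). I'll correct by 4 mm and grip.

Emit:
{"fn": "step_arm", "kwargs": {
  "moves": [0.25,0,0.25,0,0,0,-1,0,0,0,0,0,0,0,0,0,0,0,0,0,1,0,0,0,0,0,0,1,0,0,0,0,0,0,1,0,0,0,0,0,0,1,0,0,0,0,0,0,1,0,0,0,0,0,0,1]
}}

```text
time: 5.15
tool_pos: [662.1, 23.3, 112.8]
tcp_rot: [3.127, 0.006, 1.575]
contact_force: [0.3, 0.8, 0.1]
grip_width: 49.5
```

Emit:
{"fn": "step_arm", "kwargs": {
  "moves": [0,-0.1,0.4,0,0,0,1,0,0,0,0,0,0,1,0,0,0,0,0,0,1,0,0,0,0,0,0,1]
}}

```text
time: 5.48
tool_pos: [659.7, 23.1, 103.6]
tcp_rot: [3.127, 0.006, 1.575]
contact_force: [0.6, -0.4, -0.1]
grip_width: 23.0
```

Emit:
{"fn": "step_arm", "kwargs": {
  "moves": [0,0,0,0,0,0,1,0,0,0,0,0,0,1,0,0,0,0,0,0,1]
}}

```text
time: 5.73
tool_pos: [659.4, 23.1, 104.0]
tcp_rot: [3.128, 0.006, 1.575]
contact_force: [-0.3, -0.5, -0.4]
grip_width: 18.2
```

Emit:
{"fn": "step_arm", "kwargs": {
  "moves": [0,0,0,0,0,0,1,0,0,-0.3,0,0,0,1,0,0,-0.6,0,0,0,1,0,0,-1,0,0,0,1,0,0,-1,0,0,0,1,0,0,-1,0,0,0,1,0,0,-1,0,0,0,1,0,0,-1,0,0,0,1]
}}

```text
time: 6.4
tool_pos: [655.5, 24.0, 224.7]
tcp_rot: [3.138, 0.005, 1.575]
contact_force: [1.4, 0.5, -1.8]
grip_width: 17.9
```

Emit:
{"fn": "step_arm", "kwargs": {
  "moves": [0,-0.5,-1,0,0,0,1,0,-1,-1,0,0,0,1,0,-1,-0.3,0,0,0,1,-0.3,-1,0,0,0,0,1,-0.6,-1,0,0,0,0,1,-1,-1,0,0,0,0,1,-1,-1,0,0,0,0,1,-1,-0.6,0,0,0,0,1]
}}

```text
time: 7.07
tool_pos: [511.9, -52.7, 286.0]
tcp_rot: [3.116, 0.006, 1.582]
contact_force: [0.5, 0.0, -0.8]
grip_width: 18.0
```

```bash
python3 -c "
from h import *
import cv2
need([412,-344,200],1.575)
cv2.imwrite('pics/s2.png',cv2.resize(capture('scene')[100:340,150:470,::-1],None,fx=2.4,fy=2.4))
"
```

```text
pos [511.9 -52.7 286. ] t 7.07 shift units [-14.48  -5.27   4.25] turn units [0.37 0.08 0.1 ]
```

View pics/s2.png

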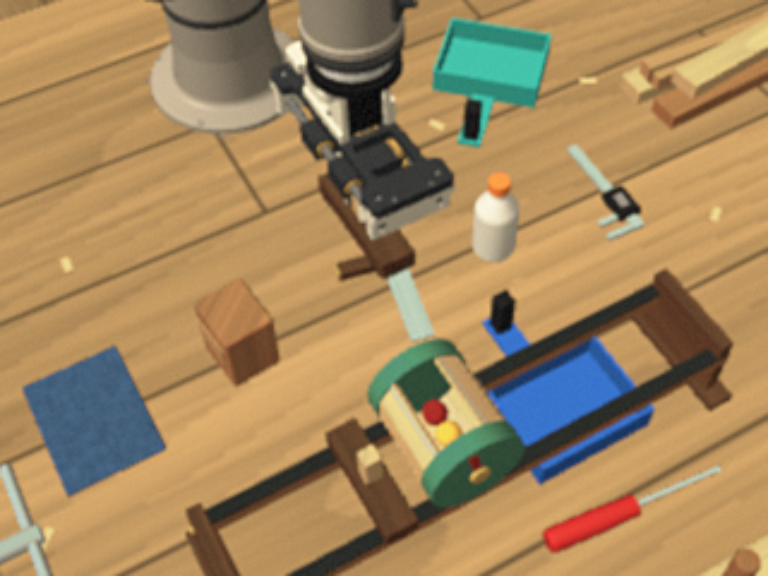

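The chock hangs level in the gripper; the drum is undisturbed. The mat is at crop (95,420), so I'll carry the chock there.

Emit:
{"fn": "step_arm", "kwargs": {
  "moves": [-1,-0.4,0,0.3,0,0,1,-1,-0.4,0,0,0,0,1,-1,-0.4,0,0,0,0,1,-1,-0.4,0,0,0,0,1,-1,-0.4,0,0,0,0,1,-1,-0.4,0,0,0,0,1,-1,-0.4,0,0,0,0,1,-1,-0.4,0.2,0,0,0,1]
}}

```text
time: 7.78
tool_pos: [446.1, -221.6, 293.4]
tcp_rot: [3.125, 0.013, 1.582]
contact_force: [0.3, 0.5, -1.7]
grip_width: 18.1
```

Emit:
{"fn": "step_arm", "kwargs": {
  "moves": [-1,-0.3,0.2,0,0,0,1,-1,-0.3,0.2,0,0,0,1,-1,-0.3,0.2,0,0,0,1,-1,-0.3,0.2,0,0,0,1,-0.8,-0.2,0.5,0,0,0,1,-0.2,0,0.5,0,0,0,1,0,0,0,0,0,0,1]
}}

```text
time: 8.37
tool_pos: [417.7, -331.0, 263.8]
tcp_rot: [3.118, 0.021, 1.576]
contact_force: [-0.1, 0.7, -1.6]
grip_width: 18.0
```

```bash
python3 -c "
from h import *
need([412,-344,33],1.575)
"
```

```text
pos [ 417.7 -331.   263.8] t 8.37 shift units [-0.41 -0.57 11.54] turn units [0.34 0.3  0.03]
```

Emit:
{"fn": "step_arm", "kwargs": {
  "moves": [-0.3,-0.15,0.5,0.34,0.3,0,1,-0.35,-0.15,1,0,0,0,1,0,0,1,0,0,0,1,0,0,1,0,0,0,1,0,0,1,0,0,0,1,0,0,1,0,0,0,1,0,0,1,0,0,0,1,0,0,1,0,0,0,1]
}}

```text
time: 9.03
tool_pos: [419.6, -340.6, 118.5]
tcp_rot: [3.13, 0.008, 1.581]
contact_force: [0.3, 0.5, -1.5]
grip_width: 17.4
```

```bash
python3 -c "
from h import *
need([412,-344,33],1.575)
"
```

```text
pos [ 419.6 -340.6  118.5] t 9.03 shift units [-0.13 -0.43  4.27] turn units [0.17 0.12 0.09]
```

Emit:
{"fn": "step_arm", "kwargs": {
  "moves": [-0.15,-0.35,0.8,0.17,0.12,0,1,0,0,0.8,0,0,0,1,0,0,0.8,0,0,0,1,0,0,0.6,0,0,0,1,0,0,0.3,0,0,0,1,0,0,0.2,0,0,0,1,0,0,0.1,0,0,0,1,0,0,0,0,0,0,1]
}}

```text
time: 9.7
tool_pos: [413.7, -339.3, 42.5]
tcp_rot: [-3.137, -0.005, 1.587]
contact_force: [0.3, 0.3, -0.5]
grip_width: 17.5
```

```bash
python3 -c "
from h import *
need([412,-344,33],1.575)
"
```

```text
pos [ 413.7 -339.3   42.5] t 9.7 shift units [-0.24 -0.09  0.48] turn units [-0.06 -0.07  0.17]
```

Emit:
{"fn": "step_arm", "kwargs": {
  "moves": [-0.15,0,0.3,0,0,0,1,0,0,0.15,0,0,0,1,0,0,0.1,0,0,0,1,0,0,0,0,0,0,1]
}}

```text
time: 10.03
tool_pos: [415.0, -343.8, 32.9]
tcp_rot: [-3.14, -0.002, 1.587]
contact_force: [-0.4, 0.7, -2.1]
grip_width: 17.9
```

Emit:
{"fn": "step_arm", "kwargs": {
  "moves": [0,0,0.1,0,0,0,1,0,0,0.05,0,0,0,1]
}}

```text
time: 10.2
tool_pos: [415.1, -344.0, 32.5]
tcp_rot: [-3.141, -0.001, 1.587]
contact_force: [-1.6, 1.8, 3.4]
grip_width: 18.0
```

Contact with the mat at the expected height (z 32.5). Release and go up.

Emit:
{"fn": "step_arm", "kwargs": {
  "moves": [0,0,0,0,0,0,-1,0,0,0,0,0,0,-1,0,0,0,0,0,0,-1,0,0,0,0,0,0,-1,0,0,-0.5,0,0,0,-1,0,0,-1,0,0,0,-1,0,0,-1,0,0,0,-1,0,0,-1,0,0,0,-1]
}}

```text
time: 10.87
tool_pos: [413.5, -342.5, 102.9]
tcp_rot: [-3.136, -0.006, 1.586]
contact_force: [-0.3, -0.6, -0.7]
grip_width: 66.6
```

```bash
python3 -c "
from h import *
import cv2
need([530,98,25],0)
cv2.imwrite('pics/s3.png',capture('scene')[:,:,::-1])
"
```

```text
pos [ 413.5 -342.5  102.9] t 10.87 shift units [21.9   6.19  4.  ] turn units [-1.400e-01 -1.000e-02  2.272e+01]
```

View pics/s3.png

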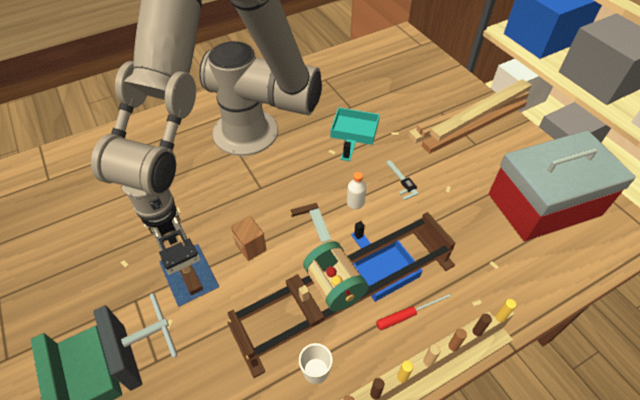

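Emit:
{"fn": "step_arm", "kwargs": {
  "moves": [0,0,-1,0,0,0,-1,0,0,-1,0,0,1,-1,0,0,-1,0,0,1,-1,0,0,-1,0,0,1,-1,0,0,-1,0,0,1,-1,0,0,-1,0,0,1,-1,0,0,-0.5,0,0,1,-1,0,0,0,0,0,1,-1]
}}

```text
time: 11.58
tool_pos: [415.2, -344.2, 250.6]
tcp_rot: [3.136, 0.002, 1.077]
contact_force: [-0.2, -0.7, -0.3]
grip_width: 91.9
```

Emit:
{"fn": "step_arm", "kwargs": {
  "moves": [0,0,0,0,0,1,-1,0,0,0,0,0,1,-1,0,0,0,0,0,1,-1,0,0,0,0,0,1,-1,0,0,0,0,0,1,-1,0,0,0,0,0,1,-1,0,0,0,0,0,1,-1,0,0,0,0,0,1,-1]
}}

```text
time: 12.25
tool_pos: [415.2, -343.9, 257.6]
tcp_rot: [3.128, -0.003, 0.49]
contact_force: [1.0, 0.3, 0.4]
grip_width: 92.0
```

Emit:
{"fn": "step_arm", "kwargs": {
  "moves": [0,0,0,0,0,1,-1,0,0,0,0,0,1,-1,0,0,0,0,0,1,-1,0,0,0,0,0,1,-1,0,0,0,0,0,1,-1,0,0,0,0,0,1,-1,0,0,0,0,0,1,-1]
}}

```text
time: 12.83
tool_pos: [414.5, -343.2, 261.5]
tcp_rot: [3.129, -0.011, -0.024]
contact_force: [0.3, 0.2, 0.1]
grip_width: 91.6
```

```bash
python3 -c "
from h import *
import cv2
need([530,98,25],0)
im=capture('top')
cv2.imwrite('pics/t3.png',im[:,:,::-1])
cv2.imwrite('pics/t3c.png',cv2.resize(im[80:200,210:370,::-1],None,fx=5,fy=5,interpolation=2))
"
```

```text
pos [ 414.5 -343.2  261.5] t 12.83 shift units [  5.1  -22.33  11.61] turn units [ 0.18 -0.16 -0.35]
```

View pics/t3.png

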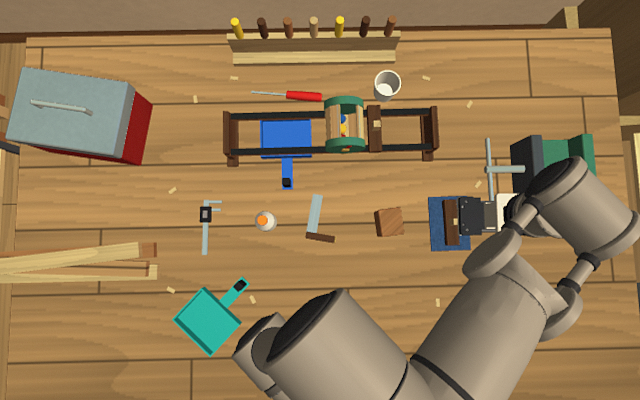

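View pics/t3c.png

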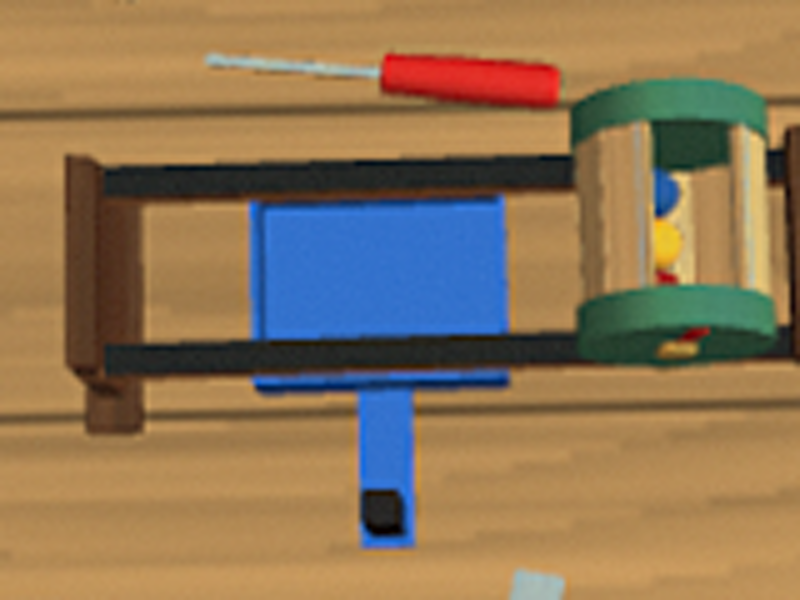

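Run:
```python
from h import *
np.set_printoptions(precision=1,suppress=True)
t=lambda u,v:(210+u/5,80+v/5)
for c in [(252,203),(505,198),(256,382),(509,377)]: print(unp("top",t(*c),35))
print("post",unp("top",t(382,508),60))
```

```text
[702.  169.3  35. ]
[702.3  30.7  35. ]
[602.3 167.7  35. ]
[602.5  30.3  35. ]
post [528.5  98.4  60. ]
```

Emit:
{"fn": "step_arm", "kwargs": {
  "moves": [0.3,-1,0,0.15,-0.15,-0.35,-1,0.3,-1,0,0,0,0,-1,0.3,-1,0,0,0,0,-1,0.3,-1,0,0,0,0,-1,0.3,-1,0,0,0,0,-1,0.3,-1,0,0,0,0,-1,0.3,-1,0,0,0,0,-1,0.3,-1,0,0,0,0,-1]
}}

```text
time: 13.55
tool_pos: [462.9, -180.5, 263.8]
tcp_rot: [3.137, -0.002, 0.003]
contact_force: [0.6, -0.9, 0.2]
grip_width: 91.9
```

Emit:
{"fn": "step_arm", "kwargs": {
  "moves": [0.3,-1,0,0,0,0,-1,0.3,-1,0,0,0,0,-1,0.3,-1,0,0,0,0,-1,0.3,-1,0,0,0,0,-1,0.3,-1,0,0,0,0,-1,0.3,-1,0,0,0,0,-1,0.3,-1,0,0,0,0,-1,0.3,-1,0,0,0,0,-1]
}}

```text
time: 14.22
tool_pos: [510.0, -11.2, 267.0]
tcp_rot: [3.136, -0.006, 0.018]
contact_force: [-0.6, -0.2, -0.8]
grip_width: 91.5
```

```bash
python3 -c "
from h import *
need([529,98.5,28],0)"
```

```text
pos [510.  -11.2 267. ] t 14.22 shift units [ 0.98 -5.54 11.92] turn units [ 0.08 -0.08  0.26]
```

Emit:
{"fn": "step_arm", "kwargs": {
  "moves": [0.3,-1,0.3,0.08,-0.08,0.26,-1,0.3,-1,0.5,0,0,0,-1,0.2,-1,1,0,0,0,-1,0,-1,1,0,0,0,-1,0,-1,1,0,0,0,-1,0,-0.4,1,0,0,0,-1,0,0,0.5,0,0,0,-1,0,0,0,0,0,0,-1]
}}

```text
time: 14.88
tool_pos: [527.4, 107.1, 161.4]
tcp_rot: [-3.141, -0.008, 0.019]
contact_force: [-0.3, 0.2, 0.4]
grip_width: 91.9
```

```bash
python3 -c "
from h import *
need([529,98.5,28],0)"
```

```text
pos [527.4 107.1 161.4] t 14.88 shift units [0.02 0.43 6.67] turn units [-0.   -0.12  0.28]
```

Emit:
{"fn": "step_arm", "kwargs": {
  "moves": [0.08,0.4,0.5,0,-0.12,0.28,-1,0,0,1,0,0,0,-1,0,0,1,0,0,0,-1,0,0,1,0,0,0,-1,0,0,1,0,0,0,-1,0,0,1,0,0,0,-1,0,0,0.5,0,0,0,-1,0,0,0,0,0,0,-1]
}}

```text
time: 15.55
tool_pos: [535.9, 92.5, 41.7]
tcp_rot: [3.141, -0.011, -0.005]
contact_force: [-0.9, -0.3, 0.4]
grip_width: 91.8
```

```bash
python3 -c "
from h import *
need([529,98.5,28],0)"
```

```text
pos [535.9  92.5  41.7] t 15.55 shift units [-0.35 -0.3   0.68] turn units [ 0.01 -0.16 -0.07]
```

Emit:
{"fn": "step_arm", "kwargs": {
  "moves": [-0.35,-0.3,0.6,0,-0.16,0,-1,0,0,0,0,0,0,-1]
}}

```text
time: 15.72
tool_pos: [529.7, 97.7, 30.0]
tcp_rot: [3.141, -0.0, -0.007]
contact_force: [-1.6, 0.7, -0.5]
grip_width: 92.2
```

```bash
python3 -c "
from h import *
need([529,98.5,28],0)"
```

```text
pos [529.7  97.7  30. ] t 15.72 shift units [-0.03 -0.04  0.1 ] turn units [ 0.01 -0.   -0.1 ]
```

Close on the post.

Emit:
{"fn": "step_arm", "kwargs": {
  "moves": [0,0,0,0,0,0,1,0,0,0,0,0,0,1,0,0,0,0,0,0,1,0,0,0,0,0,0,1,0,0,0,0,0,0,1,0,0,0,0,0,0,1,0,0,0,0,0,0,1,0,0,0,0,0,0,1]
}}

```text
time: 16.38
tool_pos: [532.4, 98.3, 34.1]
tcp_rot: [3.141, -0.008, -0.006]
contact_force: [0.3, -0.1, 0.1]
grip_width: 43.2
```

Emit:
{"fn": "step_arm", "kwargs": {
  "moves": [0,0,0,0,0,0,1,0,0,0,0,0,0,1,0,0,0,0,0,0,1,0,0,0,0,0,0,1]
}}

```text
time: 16.72
tool_pos: [532.4, 98.5, 34.2]
tcp_rot: [3.141, -0.008, -0.005]
contact_force: [-1.0, 0.2, 0.5]
grip_width: 20.1
```

Emit:
{"fn": "step_arm", "kwargs": {
  "moves": [0,0,0,0,0,0,1,0,-0.15,0,0,0,0,1,0,-0.15,0,0,0,0,1,0,-0.15,0,0,0,0,1,0,-0.1,0,0,0,0,1,0,0,0,0,0,0,1]
}}

```text
time: 17.22
tool_pos: [532.7, 109.6, 34.2]
tcp_rot: [3.14, -0.008, -0.007]
contact_force: [-0.2, -1.4, -0.0]
grip_width: 20.0
```

Emit:
{"fn": "step_arm", "kwargs": {
  "moves": [0,0,0,0,0,0,-1,0,0,0,0,0,0,-1,0,0,0,0,0,0,-1,0,0,0,0,0,0,-1,0,0,-0.5,0,0,0,-1,0,0,-1,0,0,0,-1,0,0,-1,0,0,0,-1,0,0,-1,0,0,0,-1]
}}

```text
time: 17.88
tool_pos: [528.7, 110.4, 103.5]
tcp_rot: [3.14, 0.003, -0.006]
contact_force: [1.5, -0.2, -0.2]
grip_width: 68.3
```

Emit:
{"fn": "step_arm", "kwargs": {
  "moves": [0,0,-1,0,0,0,-1,0,0,-1,0,0,0,-1,0,0,-1,0,0,0,-1,0,0,-1,0,0,0,-1,0,0,-1,0,0,-1,-1,0,0,-1,0,0,-1,-1,0,0,-1,0,0,-1,-1,0,0,-0.5,0,0,-1,-1]
}}

```text
time: 18.55
tool_pos: [527.7, 110.5, 270.1]
tcp_rot: [3.14, -0.005, 0.284]
contact_force: [-0.1, -0.4, 0.5]
grip_width: 92.1
```

Emit:
{"fn": "step_arm", "kwargs": {
  "moves": [0,0,0,0,0,-1,-1,0,0,0,0,0,-1,-1,0,0,0,0,0,-1,-1,0,0,0,0,0,-1,-1,0,0,0,0,0,-1,-1,0,0,0,0,0,-1,-1,0,0,0,0,0,-1,-1,0,0,0,0,0,-1,-1]
}}

```text
time: 19.22
tool_pos: [527.2, 110.5, 282.2]
tcp_rot: [3.128, -0.013, 0.872]
contact_force: [0.4, 1.1, -0.5]
grip_width: 92.0
```

Emit:
{"fn": "step_arm", "kwargs": {
  "moves": [0,0,0,0,0,-1,-1,0,0,0,0,0,-1,-1,0,0,0,0,0,-1,-1,0,0,0,0,0,-1,-1,0,0,0,0,0,-1,-1,0,0,0,0,0,-1,-1,0,0,0,0,0,-1,-1,0,0,0,0,0,-1,-1]
}}

```text
time: 19.88
tool_pos: [524.9, 110.3, 289.1]
tcp_rot: [3.119, -0.005, 1.459]
contact_force: [-0.1, 0.6, 1.0]
grip_width: 91.8
```

```bash
python3 -c "
from h import *
import cv2
need([658,-124,200],1.58)
im=capture('top')
cv2.imwrite('pics/t4.png',cv2.resize(im[80:260,190:450,::-1],None,fx=3,fy=3,interpolation=2))
"
```

```text
pos [524.9 110.3 289.1] t 19.88 shift units [-10.92   7.81   4.58] turn units [ 0.33 -0.04 -1.73]
```

View pics/t4.png

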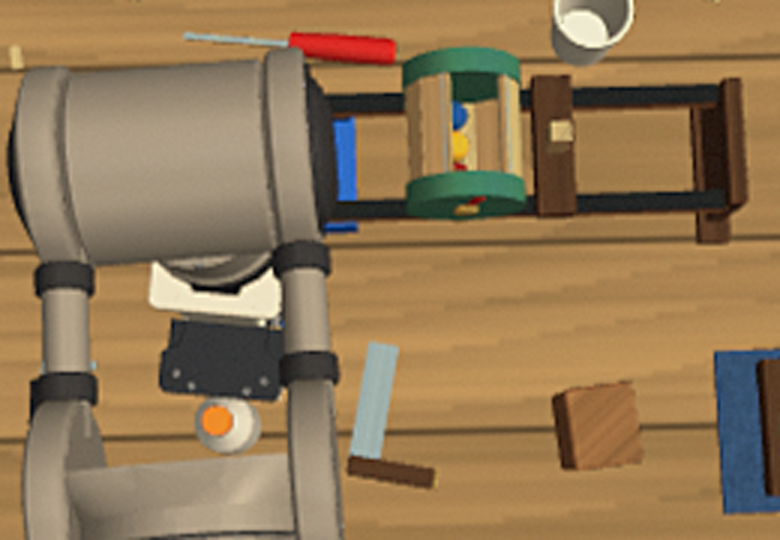

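Emit:
{"fn": "step_arm", "kwargs": {
  "moves": [0,0,0,0.3,0,-0.9,-1,0,0,0,0,0,-0.85,-1,-1,0.6,0,0,0,0,-1,-1,0.6,0,0,0,0,-1,-1,0.6,0,0,0,0,-1,-1,0.6,0,0,0,0,-1,-1,0.6,0,0,0,0,-1,-1,0.6,0,0,0,0,-1]
}}

```text
time: 20.6
tool_pos: [597.7, -8.4, 295.5]
tcp_rot: [3.136, -0.006, 1.587]
contact_force: [1.0, 0.0, -0.3]
grip_width: 91.8
```

Emit:
{"fn": "step_arm", "kwargs": {
  "moves": [-1,0.6,0,0,0,0,-1,-1,0.6,0,0,0,0,-1,-1,0.6,0,0,0,0,-1,-1,0.5,0,0,0,0,-1,-0.8,0.3,0,0,0,0,-1,0,0,0,0,0,0,-1]
}}

```text
time: 21.1
tool_pos: [653.0, -112.7, 297.8]
tcp_rot: [3.134, -0.004, 1.572]
contact_force: [0.4, 0.6, -0.8]
grip_width: 92.0
```

```bash
python3 -c "
from h import *
need([658.5,-123,200],1.58)"
```

```text
pos [ 653.  -112.7  297.8] t 21.1 shift units [-0.54  0.24  4.89] turn units [ 0.1  -0.06 -0.11]
```

Emit:
{"fn": "step_arm", "kwargs": {
  "moves": [-0.55,0.25,0.5,0.1,-0.06,0,-1,0,0,1,0,0,0,-1,0,0,1,0,0,0,-1,0,0,1,0,0,0,-1,0,0,1,0,0,0,-1,0,0,0,0,0,0,-1]
}}

```text
time: 21.6
tool_pos: [658.1, -124.5, 204.6]
tcp_rot: [3.141, 0.001, 1.566]
contact_force: [-0.8, -0.2, -1.3]
grip_width: 91.8
```

```bash
python3 -c "
from h import *
need([658.5,-123,120],1.58)"
```

```text
pos [ 658.1 -124.5  204.6] t 21.6 shift units [0.08 0.02 4.23] turn units [ 0.01  0.02 -0.2 ]
```

Emit:
{"fn": "step_arm", "kwargs": {
  "moves": [0,0,0.5,0,0,-0.2,-1,0,0,1,0,0,0,-1,0,0,1,0,0,0,-1,0,0,0.8,0,0,0,-1,0,0,0,0,0,0,-1]
}}

```text
time: 22.02
tool_pos: [659.7, -123.5, 139.0]
tcp_rot: [3.136, 0.003, 1.584]
contact_force: [0.3, 0.6, 0.6]
grip_width: 91.9
```

```bash
python3 -c "
from h import *
import cv2
need([658.5,-123,122],1.58)
cv2.imwrite('pics/s5.png',cv2.resize(capture('scene')[190:340,230:450,::-1],None,fx=3.5,fy=3.5))
"
```

```text
pos [ 659.7 -123.5  139. ] t 22.02 shift units [ 0.03 -0.06  0.85] turn units [0.08 0.05 0.06]
```

View pics/s5.png

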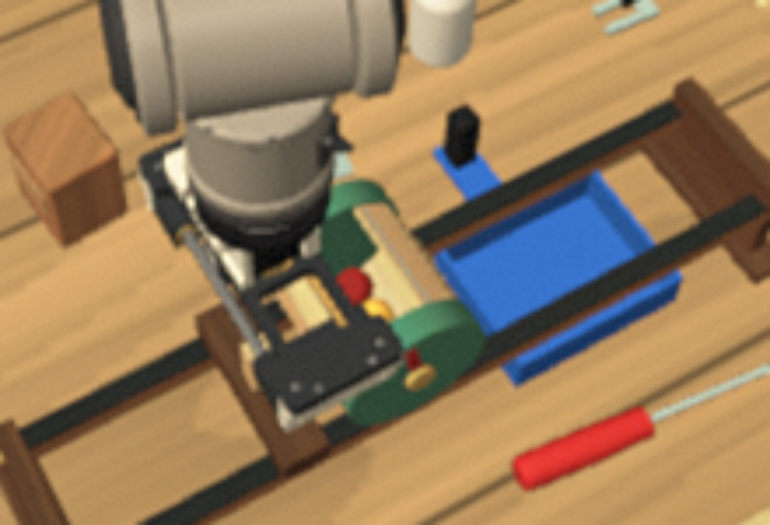

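The fingers are behind the two wheels, straddling chock B's peg, and the drum is not yet touched. I'll lower a little and start pushing.

Emit:
{"fn": "step_arm", "kwargs": {
  "moves": [0,-0.05,0.7,0.08,0.05,0,-1,0.3,0,0,0,0,0,-1,0.3,0,0,0,0,0,-1,0.3,0,0,0,0,0,-1,0.3,0,0,0,0,0,-1,0.3,0,0,0,0,0,-1]
}}

```text
time: 22.57
tool_pos: [662.5, -93.7, 132.8]
tcp_rot: [3.129, 0.005, 1.583]
contact_force: [-0.8, -0.6, -0.2]
grip_width: 92.1
```

```bash
python3 -c "
from h import *
import cv2
need([658.5,-123,122],1.58)
cv2.imwrite('pics/s6.png',cv2.resize(capture('scene')[190:340,230:450,::-1],None,fx=3.5,fy=3.5))
"
```

```text
pos [662.5 -93.7 132.8] t 22.57 shift units [-1.46 -0.23  0.54] turn units [0.18 0.07 0.05]
```

View pics/s6.png

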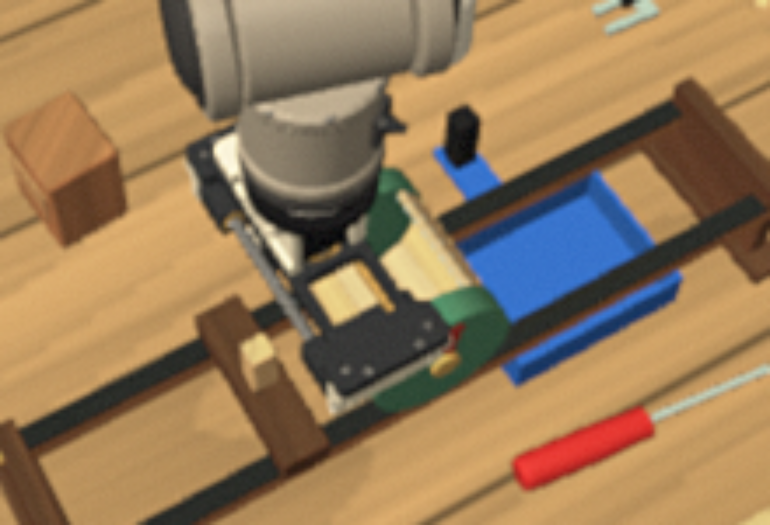

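Emit:
{"fn": "step_arm", "kwargs": {
  "moves": [0.3,-0.1,0.2,0.15,0,0,-1,0.3,-0.05,0.15,0,0,0,-1,0.3,-0.05,0.1,0,0,0,-1,0.3,0,0.1,0,0,0,-1,0.3,0,0.05,0,0,0,-1,0.3,0,0.05,0,0,0,-1,0.3,0,0.05,0,0,0,-1,0.3,0,0.05,0,0,0,-1]
}}

```text
time: 23.28
tool_pos: [657.2, -38.8, 116.1]
tcp_rot: [3.141, 0.004, 1.585]
contact_force: [-0.5, -0.2, -0.9]
grip_width: 92.1
```

```bash
python3 -c "
from h import *
import cv2
need([658.5,54,122],1.58)
cv2.imwrite('pics/s7.png',cv2.resize(capture('scene')[190:340,250:470,::-1],None,fx=3.5,fy=3.5))
"
```

```text
pos [657.2 -38.8 116.1] t 23.28 shift units [ 4.64  0.13 -0.31] turn units [0.01 0.06 0.07]
```

View pics/s7.png

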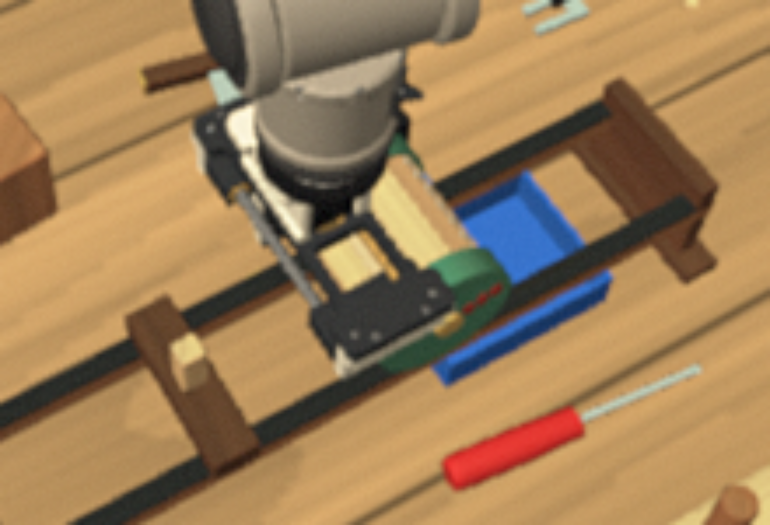

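Emit:
{"fn": "step_arm", "kwargs": {
  "moves": [0.3,0.03,-0.3,0,0,0,-1,0.3,0,0,0,0,0,-1,0.3,0,0,0,0,0,-1,0.3,0,0,0,0,0,-1,0.3,0,0,0,0,0,-1,0.3,0,0,0,0,0,-1]
}}

```text
time: 23.83
tool_pos: [657.6, 1.1, 123.1]
tcp_rot: [3.14, 0.004, 1.585]
contact_force: [1.1, -0.3, 0.6]
grip_width: 91.7
```

```bash
python3 -c "
from h import *
import cv2
need([658.5,54,122],1.58)
cv2.imwrite('pics/s8.png',cv2.resize(capture('scene')[190:340,250:470,::-1],None,fx=3.5,fy=3.5))
"
```

```text
pos [657.6   1.1 123.1] t 23.83 shift units [2.65 0.08 0.04] turn units [0.03 0.06 0.07]
```

View pics/s8.png

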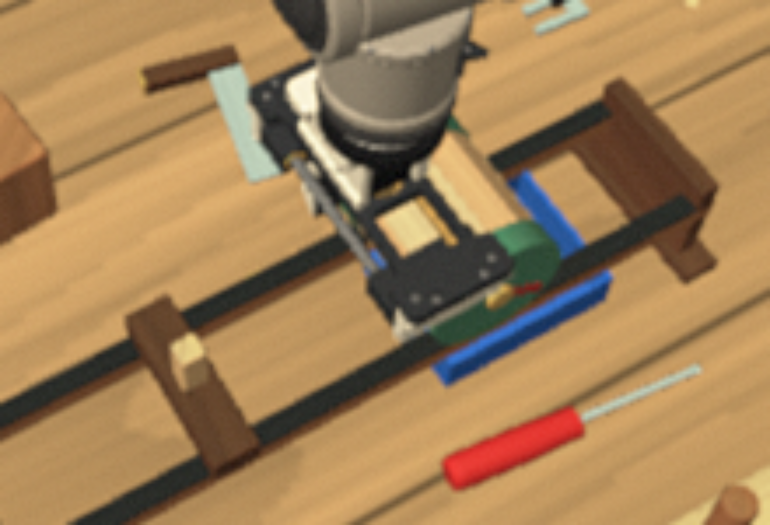

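Run:
```python
from h import *
np.set_printoptions(precision=1,suppress=True)
p=lambda y,z:(proj("scene",(723,y,z))-[250,190])*3.5
for yc in (60,66,72):
  print(yc,p(yc,125))
for th in (80,90,100,110,120,130):
  a=np.radians(th); d=p(60+30*np.sin(a),125+30*np.cos(a))-p(60,125); print(th,d)
```

```text
60 [497.7 297.6]
66 [505.4 293.6]
72 [513.  289.5]
80 [ 38.6 -23.8]
90 [ 38.  -20.1]
100 [ 36.3 -15.9]
110 [ 33.6 -11.2]
120 [29.8 -6.2]
130 [25.2 -1.1]
```

Emit:
{"fn": "step_arm", "kwargs": {
  "moves": [0.2,0,0,0,0,0,-1,0.2,0,0,0,0,0,-1,0.2,0,0,0,0,0,-1,0.2,0,0,0,0,0,-1,0.2,0,0,0,0,0,-1,0.2,0,0,0,0,0,-1,0.2,0,0,0,0,0,-1,0.2,0,0,0,0,0,-1]
}}

```text
time: 24.55
tool_pos: [656.6, 37.6, 122.3]
tcp_rot: [3.141, 0.003, 1.586]
contact_force: [-1.0, 0.6, 0.3]
grip_width: 91.8
```

```bash
python3 -c "
from h import *
import cv2
need([658.5,54,122],1.58)
cv2.imwrite('pics/s9.png',cv2.resize(capture('scene')[190:340,250:470,::-1],None,fx=3.5,fy=3.5))
"
```

```text
pos [656.6  37.6 122.3] t 24.55 shift units [0.82 0.11 0.01] turn units [0.01 0.05 0.08]
```

View pics/s9.png

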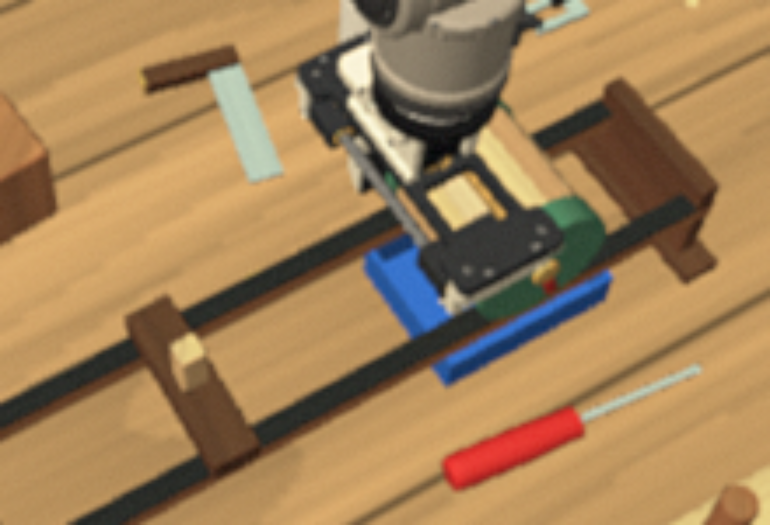

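Emit:
{"fn": "step_arm", "kwargs": {
  "moves": [0.2,0.05,0,0,0,0,-1,0.2,0,0,0,0,0,-1,0.15,0,0,0,0,0,-1,0.05,0,0,0,0,0,-1,0,0,0,0,0,0,-1]
}}

```text
time: 25.02
tool_pos: [657.6, 51.9, 122.5]
tcp_rot: [3.141, 0.003, 1.586]
contact_force: [0.3, 0.1, 0.0]
grip_width: 92.2
```

Emit:
{"fn": "step_arm", "kwargs": {
  "moves": [-0.3,0,0,0,0,0,-1,-1,0,0,0,0,0,-1,-1,0,-0.5,0,0,0,-1,-1,0,-1,0,0,0,-1,-1,0,-1,0,0,0,-1,-1,0,-1,0,0,0,-1,-1,0,-1,0,0,0,-1,-1,0,-1,0,0,0,-1]
}}

```text
time: 25.68
tool_pos: [656.6, -97.8, 230.0]
tcp_rot: [-3.128, 0.0, 1.592]
contact_force: [-0.1, -0.2, -0.5]
grip_width: 91.7
```

```bash
python3 -c "
from h import *
import cv2
need([658.5,54,122],1.58)
cv2.imwrite('pics/s10.png',cv2.resize(capture('scene')[190:340,250:470,::-1],None,fx=3.5,fy=3.5))
cv2.imwrite('pics/t10.png',cv2.resize(capture('top')[80:220,200:400,::-1],None,fx=4,fy=4))
"
```

```text
pos [656.6 -97.8 230. ] t 25.68 shift units [7.59 0.33 5.4 ] turn units [-0.19  0.    0.18]
```

View pics/s10.png

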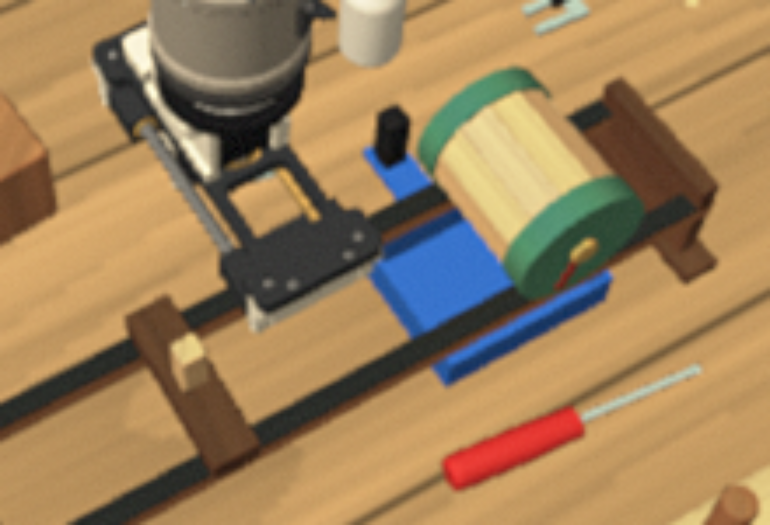

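View pics/t10.png

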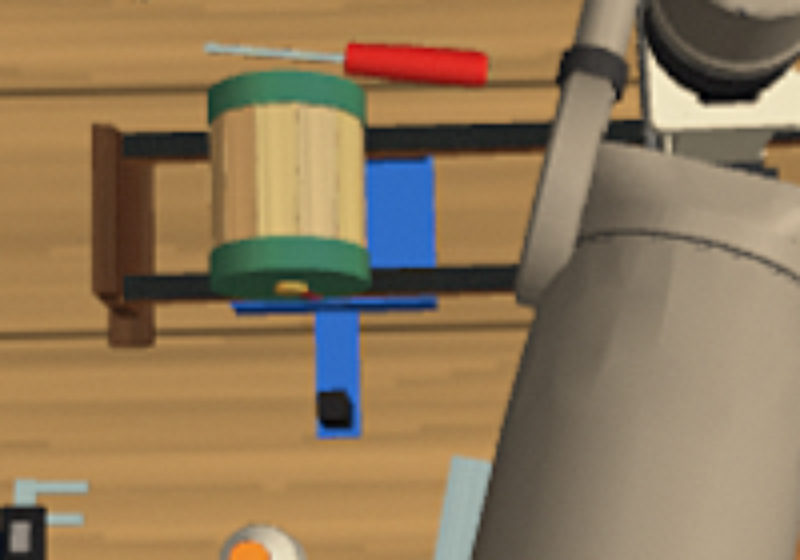

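Run:
```python
from h import *
import cv2
np.set_printoptions(precision=1,suppress=True)
cv2.imwrite('pics/s11.png',cv2.resize(capture('scene')[200:300,340:460,::-1],None,fx=6,fy=6,interpolation=2))
p=lambda x,y,z:(proj("scene",(x,y,z))-[340,200])*6
for yc in (120,130,140):
  print(yc,p(721,yc,125),[p(719,yc+50*np.sin(a),125+50*np.cos(a)) for a in (-np.pi/2,0,np.pi/2)])
for th in (150,170,180,190,200,210,220,230):
  a=np.radians(th); print(th,p(720,130+35*np.sin(a),125+35*np.cos(a))-p(720,130,125))
```

```text
120 [439.5 377.8] [array([329. , 430.5]), array([457.8, 305.2]), array([540.8, 318.7])]
130 [460.6 366.6] [array([350.7, 419.1]), array([479.7, 293.8]), array([561.4, 307.8])]
140 [481.6 355.5] [array([372.3, 407.7]), array([501.5, 282.4]), array([581.8, 297. ])]
150 [23.2 20.1]
170 [-1.9 37.9]
180 [-14.6  45.2]
190 [-26.9  51.2]
200 [-38.5  55.7]
210 [-49.   58.6]
220 [-58.1  59.7]
230 [-65.5  59.1]
```

View pics/s11.png

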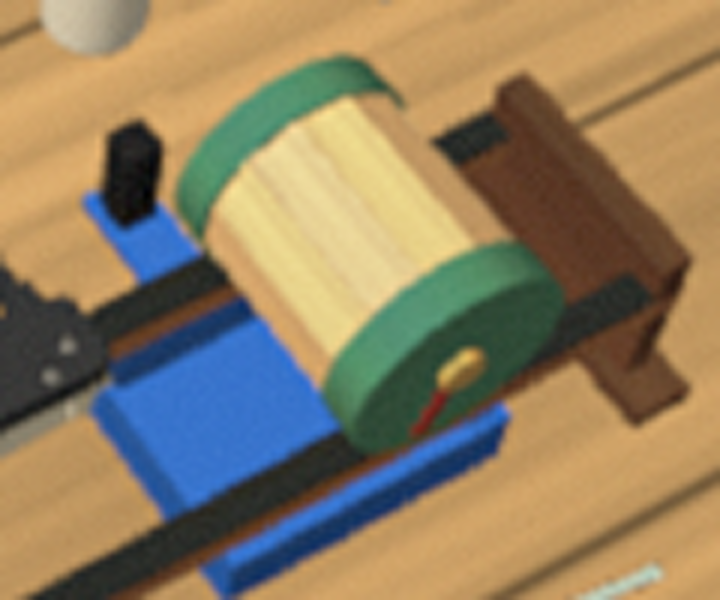

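Emit:
{"fn": "step_arm", "kwargs": {
  "moves": [0,0,-1,-0.15,0,0,-1,0.5,0,-1,0,0,0,-1,1,0,-0.5,0,0,0,-1,1,0,0,0,0,0,-1,1,0,0,0,0,0,-1,1,0,0,0,0,0,-1,1,0,0,0,0,0,-1,1,0,0,0,0,0,-1]
}}

```text
time: 26.5
tool_pos: [650.9, 37.0, 271.4]
tcp_rot: [-3.125, -0.004, 1.586]
contact_force: [-0.4, -0.3, 0.4]
grip_width: 91.8
```

Emit:
{"fn": "step_arm", "kwargs": {
  "moves": [1,0,0,0,0,0,-1,1,0,0,0,0,0,-1,1,0,0,0,0,0,-1,1,0,0,0,0,0,-1,1,0,0,0,0,0,-1,1,0,0,0,0,0,-1,1,0,0,0,0,0,-1,0,0,0,0,0,0,-1]
}}

```text
time: 27.17
tool_pos: [640.0, 195.3, 258.7]
tcp_rot: [-3.102, -0.007, 1.598]
contact_force: [0.2, 0.4, 0.2]
grip_width: 91.8
```

```bash
python3 -c "
from h import *
need([658,208,127],1.58)
"
```

```text
pos [640.  195.3 258.7] t 27.17 shift units [0.56 1.18 6.55] turn units [-0.57 -0.1   0.26]
```

Emit:
{"fn": "step_arm", "kwargs": {
  "moves": [0.35,0.5,0,-0.57,-0.1,0.26,-1,0.3,0.4,0,0,0,0,-1,0,0,0.8,0,0,0,-1,0,0,0.8,0,0,0,-1,0,0,0.5,0,0,0,-1,0,0,0,0,0,0,-1]
}}

```text
time: 27.67
tool_pos: [653.6, 213.0, 207.0]
tcp_rot: [-3.132, 0.002, 1.587]
contact_force: [-0.4, -0.1, -0.5]
grip_width: 92.0
```

```bash
python3 -c "
from h import *
need([658,208,127],1.58)
"
```

```text
pos [653.6 213.  207. ] t 27.67 shift units [-0.24  0.25  4.  ] turn units [-0.14  0.03  0.1 ]
```

Emit:
{"fn": "step_arm", "kwargs": {
  "moves": [0,0.2,0.8,-0.14,0,0.1,-1,0,0,1,0,0,0,-1,0,0,1,0,0,0,-1,0,0,0.8,0,0,0,-1,0,0,0,0,0,0,-1]
}}

```text
time: 28.08
tool_pos: [655.8, 212.6, 131.1]
tcp_rot: [-3.139, 0.003, 1.581]
contact_force: [0.6, 0.2, -1.1]
grip_width: 92.0
```

```bash
python3 -c "
from h import *
import cv2
need([658,208,127],1.58)
cv2.imwrite('pics/s12.png',cv2.resize(capture('scene')[170:300,320:480,::-1],None,fx=4.5,fy=4.5))
"
```

```text
pos [655.8 212.6 131.1] t 28.08 shift units [-0.23  0.11  0.2 ] turn units [-0.04  0.04  0.01]
```

View pics/s12.png

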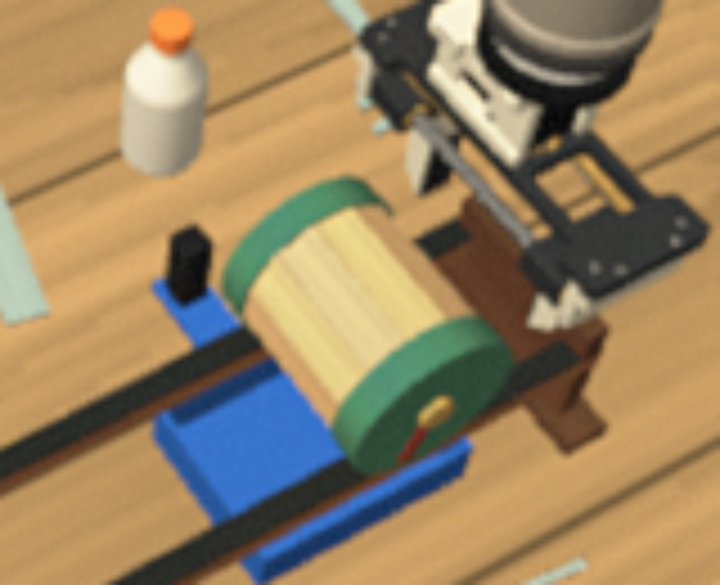

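Emit:
{"fn": "step_arm", "kwargs": {
  "moves": [-0.4,0.05,0,0,0,0,-1,-0.3,0,0,0,0,0,-1,-0.15,0,0,0,0,0,-1,-0.08,0,0,0,0,0,-1,-0.08,0,0,0,0,0,-1,-0.08,0,0,0,0,0,-1]
}}

```text
time: 28.63
tool_pos: [660.2, 188.6, 139.2]
tcp_rot: [3.134, 0.001, 1.58]
contact_force: [0.1, 0.7, -1.3]
grip_width: 91.8
```

Emit:
{"fn": "step_arm", "kwargs": {
  "moves": [-0.08,0,0,0,0,0,-1,-0.08,0,0,0,0,0,-1,-0.08,0,0,0,0,0,-1]
}}

```text
time: 28.88
tool_pos: [660.7, 183.5, 140.6]
tcp_rot: [3.132, 0.001, 1.58]
contact_force: [-0.4, 1.4, 2.5]
grip_width: 91.7
```

```bash
python3 -c "
from h import *
import cv2
need([658,208,127],1.58)
cv2.imwrite('pics/s13.png',cv2.resize(capture('scene')[170:300,320:480,::-1],None,fx=4.5,fy=4.5))
"
```

```text
pos [660.7 183.5 140.6] t 28.88 shift units [ 1.22 -0.13  0.68] turn units [0.14 0.01 0.  ]
```

View pics/s13.png

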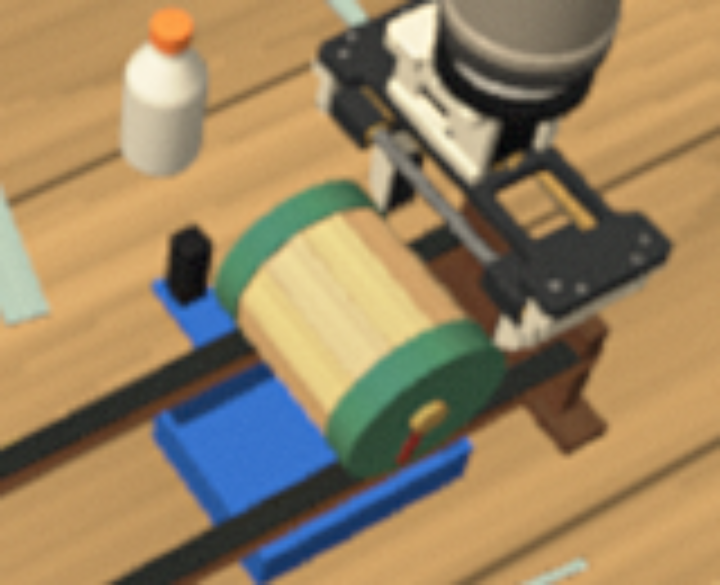

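Emit:
{"fn": "step_arm", "kwargs": {
  "moves": [-0.08,-0.05,0,0,0,0,-1,-0.08,0,0,0,0,0,-1,-0.08,0,0,0,0,0,-1,-0.05,0,0,0,0,0,-1,0,0,0,0,0,0,-1,0,0,0,0,0,0,-1]
}}

```text
time: 29.43
tool_pos: [659.9, 178.2, 141.7]
tcp_rot: [3.13, -0.001, 1.581]
contact_force: [-0.5, 0.9, 1.2]
grip_width: 91.8
```

```bash
python3 -c "
from h import *
import cv2
need([658,208,127],1.58)
cv2.imwrite('pics/s14.png',cv2.resize(capture('scene')[170:300,320:480,::-1],None,fx=4.5,fy=4.5))
"
```

```text
pos [659.9 178.2 141.7] t 29.43 shift units [ 1.49 -0.09  0.73] turn units [ 0.16 -0.02  0.01]
```

View pics/s14.png

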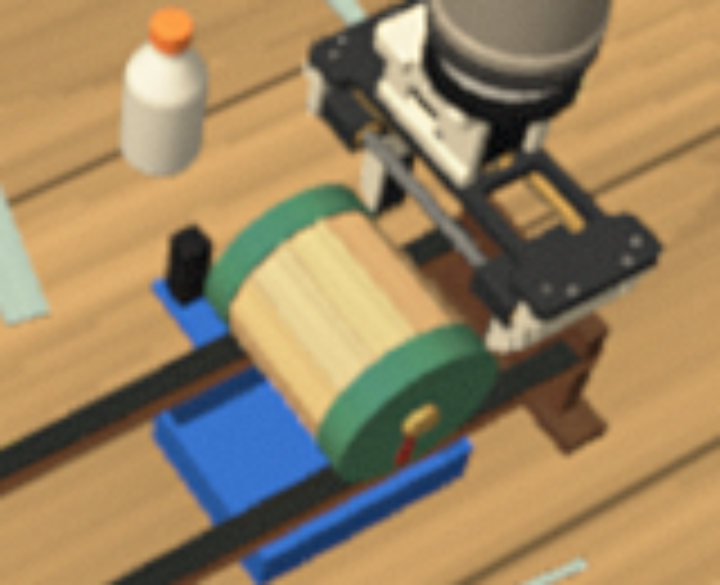

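Emit:
{"fn": "step_arm", "kwargs": {
  "moves": [0.5,0,0,0,0,0,-1,0.5,0,0,0,0,0,-1,0,0,-1,0,0,0,-1,0,0,-1,0,0,0,-1,0,0,-1,0,0,0,-1,0,0,-1,0,0,0,-1,0,0,-1,0,0,0,-1,0,0,-1,0,0,0,-1]
}}

```text
time: 30.15
tool_pos: [654.7, 204.3, 256.1]
tcp_rot: [-3.135, 0.004, 1.584]
contact_force: [0.9, -0.7, 0.1]
grip_width: 91.4
```

Emit:
{"fn": "step_arm", "kwargs": {
  "moves": [0.3,-0.5,-1,0,0,0,-1,0.3,-1,-1,0,0,0,-1,0.3,-1,-0.5,0,0,0,-1,0.3,-1,0,0,0,0,-1,0.5,-1,0,0,0,0,-1,0.5,-1,0,0,0,0,-1,0.5,-1,0,0,0,0,-1,0.5,-1,0,0,0,0,-1]
}}

```text
time: 30.82
tool_pos: [501.4, 273.3, 310.8]
tcp_rot: [3.141, 0.005, 1.583]
contact_force: [-0.5, 0.0, -0.5]
grip_width: 91.4
```

```bash
python3 -c "
from h import *
import cv2
o=get_obs();print(o['time'],o['tool_pos'])
a=capture('scene');b=capture('top')
cv2.imwrite('pics/s15f.png',a[:,:,::-1])
cv2.imwrite('pics/s15.png',cv2.resize(a[200:300,340:460,::-1],None,fx=6,fy=6,interpolation=2))
cv2.imwrite('pics/t15f.png',b[:,:,::-1])
cv2.imwrite('pics/t15.png',cv2.resize(b[80:200,210:370,::-1],None,fx=5,fy=5,interpolation=2))
"
```

```text
30.8167 [501.38608544 273.28519267 310.76250516]
```

View pics/s15f.png

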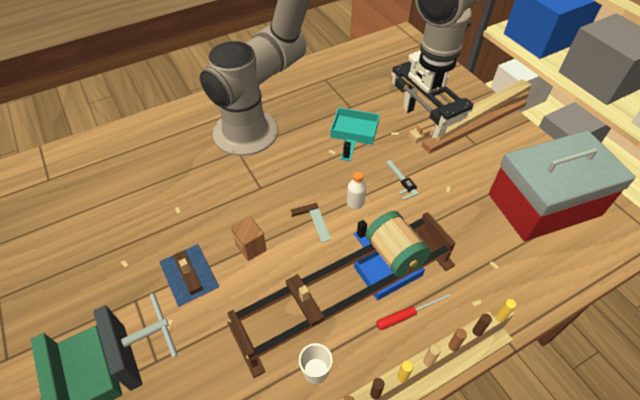

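View pics/s15.png

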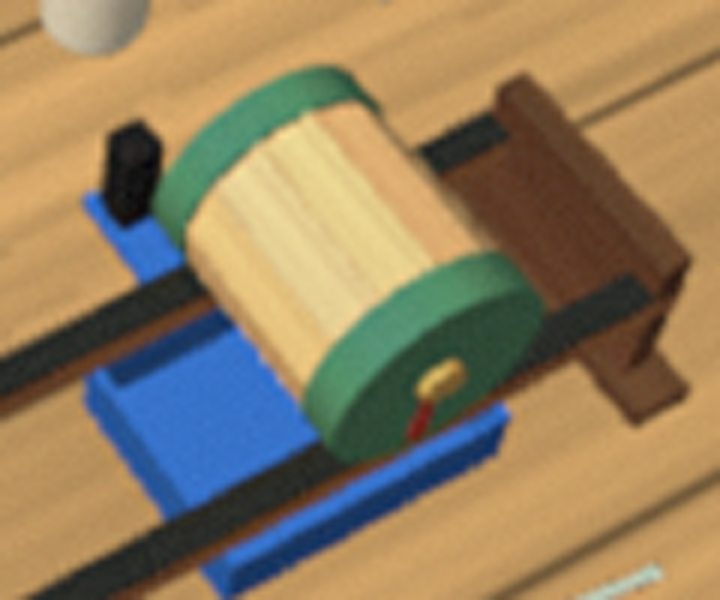

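View pics/t15f.png

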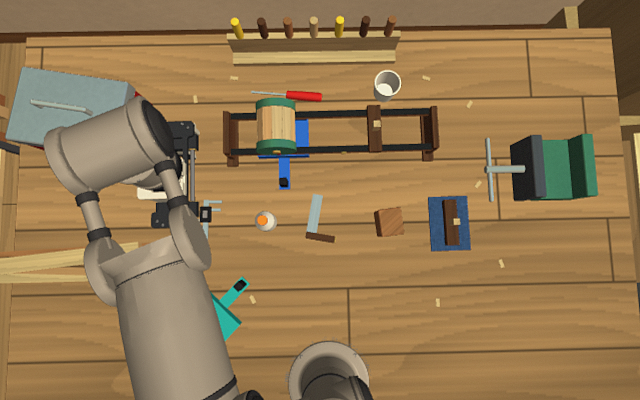

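View pics/t15.png

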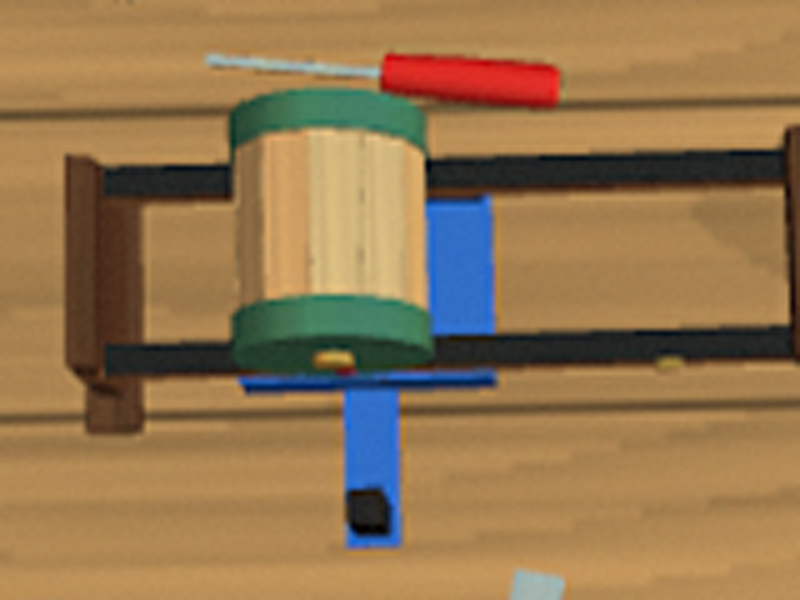

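Run:
```python
from h import *
import cv2
c=unp("top",(344,152.6),1);print(c,proj("scene",c))
a=cv2.imread("pics/s15f.png");u,v=map(int,proj("scene",c))
x=cv2.resize(a[v-25:v+25,u-35:u+35],None,fx=5,fy=5,interpolation=2)
b=cv2.imread("pics/t15f.png");y=cv2.resize(b[130:180,310:380],None,fx=5,fy=5,interpolation=2)
z=cv2.resize(a[225:300,340:440],None,fx=5,fy=5,interpolation=2)
w=np.zeros((375,500,3),np.uint8)+0
r1=np.hstack([x,y]); r1=np.hstack([r1,np.zeros((250,0,3),np.uint8)])
cv2.imwrite("pics/chk.png",np.vstack([r1]))
# bench search for ball-coloured blobs vs start image
for n,f,g in (("scene","pics/scene0.png","pics/s15f.png"),("top","pics/top0.png","pics/t15f.png")):
    h=cv2.cvtColor(cv2.imread(g),cv2.COLOR_BGR2HSV)
    for nm,lo,hi in (("red",(0,170,80),(5,255,255)),("yel",(20,190,150),(32,255,255)),("blue",(100,180,60),(118,255,255))):
        k,_,st,ce=cv2.connectedComponentsWithStats(cv2.inRange(h,lo,hi)); print(n,nm,[(int(s[4]),ce[i].round().tolist()) for i,s in enumerate(st) if i and 8<s[4]])
print(proj("top",(658,160,20)),)
```

```text
[615.65134758 -59.94696759   1.        ] [322.56981388 286.75960843]
scene red [(3036, [540.0, 210.0]), (404, [396.0, 318.0])]
scene yel []
scene blue [(3470, [547.0, 23.0]), (74, [363.0, 240.0]), (689, [372.0, 268.0]), (275, [399.0, 284.0])]
top red [(287, [304.0, 96.0]), (12, [136.0, 94.0])]
top yel [(75, [340.0, 23.0]), (104, [237.0, 26.0])]
top blue [(318, [302.0, 133.0]), (320, [284.0, 166.0])]
[264.5924173  137.59069568]
```

View pics/chk.png

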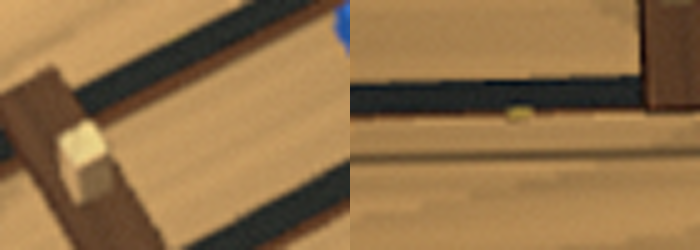

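Run:
```python
from h import *
import cv2
b=cv2.imread("pics/t15f.png"); print(b[150:156,339:350,::-1].tolist())
a=cv2.imread("pics/top0.png"); print("ball",a[127:130,342:345,::-1].tolist())
for f in ("t3","top0"):
  i=cv2.imread(f"pics/{f}.png"); print(f,i[150:156,342:347,::-1].tolist())
for x in (585,600,612): print(x,proj("top",(x,-60,13)),proj("scene",(x,-60,13)), "rail top edge in scene",proj("scene",(618,-60,75)),proj("scene",(602,-60,55)))
```

```text
[[[38, 39, 40], [30, 34, 36], [31, 35, 35], [23, 28, 33], [22, 28, 30], [27, 31, 36], [28, 33, 35], [28, 33, 36], [30, 36, 35], [32, 35, 36], [32, 37, 36]], [[38, 36, 33], [38, 38, 31], [60, 52, 38], [76, 69, 42], [97, 84, 45], [96, 83, 44], [93, 80, 46], [69, 56, 38], [36, 29, 26], [42, 33, 29], [41, 34, 32]], [[71, 45, 29], [74, 48, 29], [104, 82, 42], [141, 118, 58], [160, 133, 58], [159, 132, 60], [156, 129, 59], [131, 100, 52], [92, 60, 36], [94, 62, 38], [93, 63, 36]], [[138, 102, 61], [135, 97, 58], [131, 98, 52], [148, 118, 55], [144, 116, 56], [150, 120, 58], [156, 122, 64], [166, 125, 75], [150, 111, 67], [151, 113, 67], [152, 113, 69]], [[182, 139, 86], [176, 137, 85], [155, 117, 71], [146, 111, 64], [151, 115, 69], [161, 123, 76], [164, 125, 76], [177, 137, 85], [177, 136, 83], [178, 137, 85], [175, 135, 80]], [[170, 129, 81], [168, 131, 81], [171, 132, 83], [172, 133, 83], [171, 132, 83], [169, 130, 78], [168, 129, 80], [170, 131, 81], [168, 130, 78], [167, 129, 78], [170, 132, 83]]]
ball [[[234, 195, 49], [229, 189, 44], [234, 197, 45]], [[233, 194, 45], [230, 191, 50],
[... 724 characters left out ...]
 [35, 59, 38], [32, 56, 38], [28, 59, 45]], [[83, 74, 45], [89, 79, 49], [102, 87, 51], [107, 92, 56], [124, 105, 68]], [[161, 119, 69], [165, 122, 71], [172, 129, 76], [177, 133, 80], [188, 142, 87]], [[173, 134, 81], [175, 136, 84], [174, 133, 83], [173, 133, 82], [172, 132, 80]]]
585 [344.60797724 162.58789073] [316.5834867  275.11082586] rail top edge in scene [323.04258222 273.20784985] [319.7955823  272.16240013]
600 [344.46108384 157.25619653] [319.48340519 279.69587249] rail top edge in scene [323.04258222 273.20784985] [319.7955823  272.16240013]
612 [344.34386874 153.00171634] [321.83246271 283.40995561] rail top edge in scene [323.04258222 273.20784985] [319.7955823  272.16240013]
```

```bash
python3 -c "
from h import *
print(close_job())"
```

```text
the job is handed in; nothing more can be done
None
```

I did every step and handed the job in at about 31 s of the 72 s allowed. I never saw the balls in the tray, though. The drum hides the part of the tray where they should be lying.

- **Chock:** I took the +y chock off the rails and set it peg up near the middle of the mat. The last pictures show it standing there.
- **Tray:** I slid it about 8 to 10 mm towards +y by its post, which put it under where the port would come down.
- **Direction:** the port started about 12° past the top on the -y side. I rolled towards +y, the slightly longer way (about 190°), because the tray was already close to that end.
- **Drum:** I pushed both wheels with the open fingers. It rolled without slipping but coasted about 15 to 20 mm too far, roughly 20° past straight down. I pushed it gently back from the other side.

**Last checks:**
- The drum was at rest on the rails, and its red dot showed the port within about 10° of straight down. I judged its squareness by eye only.
- The gripper was clear of everything.
- The caliper's shaft was partly hidden by the arm in the last top view. The other bystanders looked unmoved by eye.

**Balls:** a colour search of the final pictures found none on the bench or anywhere else visible. I take it they lie in the tray under the drum.

**Unidentified mark:** a small brass-coloured patch shows at the front rail near where the drum started. It is too small and dull to be a ball, and I didn't identify it.

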